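Lid the four raw jars on the kiln shelf, each with the lid thrown for it

ROBOT

A 7-joint arm with a two-finger parallel gripper is mounted at the origin on the work surface; the furniture and walls round the work are solid. World frame = base frame: x ahead of the robot, y to its left, z up, the work surface at z = 0. Lengths are in m, angles in rad, forces in N, time in s.
With the tool pointing down it reaches from about 0.4 to 0.875 m from the base axis. Payload 6.5 kg.
Tool frame: the origin (TCP) lies between the finger pads; the fingertips stand arm.nose_length ahead of it and the grasp point (between the pads) lies 5 mm behind it (arm.nose_length is the distance from the TCP to the fingertips, in m); z points along the fingers, y is the line along which they close (so a half turn about z gives the same grasp; the last joint's range is limited). The gripper opens to 88 mm and grips with 3 to 60 N. Pads are 18 mm wide; open, the fingers measure 123 mm over their backs; the gripper's body (75 mm by 187 mm) begins 45 mm behind the grasp point.
Start: joints at [-1.381, 0.536, -0.004, 1.538, 0.003, 1.067, -0.071], TCP at [0.164, 0.629, 0.221] pointing down, gripper open.
Joint ranges: [-2.7, 2.7], [-0.37, 2.16], [-1.27, 1.26], [0.24, 2.4], [-1.31, 4.45], [0.19, 1.91], [-2.76, 2.76]. Speed limits (rad/s): [2.39, 2.39, 3.14, 3.14, 3.14, 3.14, 3.14].

INTERFACE

Orientations are given as a 3x3 rotation matrix whose columns are the frame's x, y, z axes.
In Python, from cell import state, eyes, arm, spotter gives the robot as it stands.
- The arm moves only by the tool apply_moves, never from a script. Its argument "motion" is one flat list of numbers, 7 for each row, row after row: the gripper's target within -1 to 1 (shut at 1, half-way at 0, fully open at -1), then the shift along the tool's x, y, z in mm, then the turn, a rotation vector about the tool's x, y, z in rad. A call has 1 to 8 rows; each row shifts and turns the commanded pose from where the row before left it, along the tool's axes as they then stand; what a row does not reach is not made up. A row lasts 1/12 s, in which the tool goes at most 41.7 mm and 7.16 degrees, less where a joint would pass 70% of its speed; a pose out of reach is approached as far as the arm can. A call is refused whole if a number of a shift passes 41.7 or a number of a turn 0.125, either way. A call with a gripper value outside its range is refused whole. The fingers move at their own pace and stop on an object; "force" is the grip in N (left out, the last holds). Time passes only in rows, so rows that do not move let the fingers close. It gives the time, the measured TCP pose, the force, the opening and the grip force at its end, in the units of the state.
- state(): the state, without advancing time (a new reading comes with each control period).
- eyes.read_camera(name): name is "scene" or "top"; returns a dict with "color" (420x560x3 uint8, red, green, blue), "mtx" (3x3 intrinsics, pixels), "k1" (the pictures are not rectified: a ray, as slopes to the right and down, at radius r is drawn at 1 + k1 r^2 times it, then the intrinsics apply), "position" and "rotation" of the camera in the world. Camera axes: x right, y down, z forward; pixel columns grow to the right and rows downward; lengths in m; the calibration is good to about 2 mm. A picture is of the moment at which its call begins. There is no depth.
- arm.job_done(): hands the job in; it is judged then, once.
Trained networks look in a picture, given as the dict that the camera call returned (one of the last four; its "shot" number tells which), for a name from the list of things; names that differ only in an ending like _2 or _b are one class to them, and where a whole thing is asked for, a point or a joint stands for the part that bears it (a point fixed in the world has none). Each returns a list of dicts, best first, with "p" (0 to 1); they miss things now and then, are a little off and sometimes report something else, mostly with a low value. They report only what shows in the picture. A call takes as long as a camera call.
- spotter.regions_of(picture, target): "region" (420x560 bool, what is visible of it) and "rect" ([left, top, right, bottom] in pixels, round what is visible of it).
The state is a dict: "t": time; "qpos": joint angles; "qd": joint speeds; "tau": joint torques, N m; "position": TCP position; "tool_rot": TCP orientation; "force": force on the tool from outside, world axes, zero at the start; "moment": the same for the moment, N m; "finger_gap": opening from 0.0 (shut) to 1.0 (fully open); "grasp_force": force on a finger pad.
Only numpy, scipy, OpenCV 4.12 (cv2) and the standard library are available. Lean on these libraries where they do the work, as an engineer would, in place of code of your own. Each camera call takes 0.05 s, during which the arm holds its last target. There are 200 camera calls.

TASK

The four jars on the kiln shelf go into the bisque kiln with their lids on, so that jar and lid shrink together. Find on the plywood board the lid that was thrown for each jar (as wide as its rim) and set it gently on that jar without dropping it, knob up and fully home with its flange on the rim all round. Leave the jars standing where they are, and leave the one lid that fits no jar, and the little pot, where they lie on the board.

Things in the scene. Friction and masses are not known exactly. Their poses are not given: they have to be found in the camera images.
- tall_jar: the tallest and slimmest of the four jars, narrow mouth; raw cream clay, open at the top, loose. 130 mm high, 80 mm at its widest; its round mouth is 40 mm inside and 50 mm over the rim. Origin: centre of its underside, z up, so the mouth's centre lies straight above it at the height just given. It stands with the other three on a square kiln shelf, whose top is 30 mm above the table.
- round_jar: round-bellied jar with a drawn-in shoulder; raw cream clay, open at the top, loose. 110 mm high, 94 mm at its widest; its round mouth is 52 mm inside and 62 mm over the rim. Origin: centre of its underside, z up, so the mouth's centre lies straight above it at the height just given. It stands with the other three on a square kiln shelf, whose top is 30 mm above the table.
- straight_jar: straight-sided jar; raw cream clay, open at the top, loose. 95 mm high, 97 mm at its widest; its round mouth is 76 mm inside and 86 mm over the rim. Origin: centre of its underside, z up, so the mouth's centre lies straight above it at the height just given. It stands with the other three on a square kiln shelf, whose top is 30 mm above the table.
- squat_jar: the lowest and widest of the four jars, widest mouth; raw cream clay, open at the top, loose. 72 mm high, 113 mm at its widest; its round mouth is 88 mm inside and 98 mm over the rim. Origin: centre of its underside, z up, so the mouth's centre lies straight above it at the height just given. It stands with the other three on a square kiln shelf, whose top is 30 mm above the table.
- tall_jar_lid: cream clay lid, flange 50 mm across; fits only the tall jar. Spigot below the flange: 35 mm across tapering to 29 mm at its foot, 10 mm high. Origin: centre of the spigot's foot, z up; heights above it: flange underside 10 mm, crown 22 mm, round knob 26 mm across from 33 to 48 mm, top 53 mm. Lies knob up on a plywood board whose top is 30 mm above the table.
- round_jar_lid: cream clay lid, flange 62 mm across; fits only the round jar. Spigot below the flange: 47 mm across tapering to 41 mm at its foot, 10 mm high. Origin: centre of the spigot's foot, z up; heights above it: flange underside 10 mm, crown 22 mm, round knob 26 mm across from 33 to 48 mm, top 53 mm. Lies knob up on a plywood board whose top is 30 mm above the table.
- spare_lid: cream clay lid, flange 74 mm across; belongs to no jar here. Spigot below the flange: 59 mm across tapering to 53 mm at its foot, 10 mm high. Origin: centre of the spigot's foot, z up; heights above it: flange underside 10 mm, crown 22 mm, round knob 26 mm across from 33 to 48 mm, top 53 mm. Lies knob up on a plywood board whose top is 30 mm above the table.
- straight_jar_lid: cream clay lid, flange 86 mm across; fits only the straight jar. Spigot below the flange: 71 mm across tapering to 65 mm at its foot, 10 mm high. Origin: centre of the spigot's foot, z up; heights above it: flange underside 10 mm, crown 22 mm, round knob 26 mm across from 33 to 48 mm, top 53 mm. Lies knob up on a plywood board whose top is 30 mm above the table.
- squat_jar_lid: cream clay lid, flange 98 mm across; fits only the squat jar. Spigot below the flange: 83 mm across tapering to 77 mm at its foot, 10 mm high. Origin: centre of the spigot's foot, z up; heights above it: flange underside 10 mm, crown 22 mm, round knob 26 mm across from 33 to 48 mm, top 53 mm. Lies knob up on a plywood board whose top is 30 mm above the table.
- test_pot: small round cream pot without a lid, 62 mm across, 61 mm high, that dries on the plywood board among the lids; not part of the job. Origin: centre of its underside, z up.

How it is judged:
By the outcome, as a careful person would: the job done as asked, in the order asked, and still so for the second after the job is handed in, with the robot touching nothing.
It also fails if it takes over 99 s, if anything falls off the work surface, if the arm or the gripper's body presses on something with over 40 N, if the wrist force passes 120 N, or if a joint passes its speed limit or range.

## Working session

There is one attempt and no reset: what is moved stays moved. The work goes in short steps, Python scripts to look and compute and a tool call to move; the robot and the scene stay as the last step left them, time stands still between calls to the robot, and variables do not carry over. Pictures are saved under pics/ and viewed, at most 14 in all, crops included, and the job is handed in when it is done.

Besides the shell and the picture viewer there is one more tool, called after "Call:" by a JSON object that holds its "method" and its "body". apply_moves: Moves the arm, as the interface text tells. Its arguments: {"type":"object","properties":{"motion":{"type":"array","items":{"type":"number"}},"force":{"type":"number"}},"required":["motion"]}

```bash
mkdir -p pics; ls
cat > h.py <<'E'
import numpy as np, cv2
from cell import state, eyes, arm, spotter
def save(p,n): cv2.imwrite(f'pics/{n}.png',cv2.cvtColor(p['color'],cv2.COLOR_RGB2BGR))
def proj(p,X):
    c=(np.atleast_2d(X)-p['position'])@np.array(p['rotation']); s=c[:,:2]/c[:,2:]
    s=s*(1+p['k1']*(s**2).sum(1,keepdims=True)); K=np.array(p['mtx'])
    return s@K[:2,:2].T+K[:2,2]
def ray(p,uv):
    K=np.array(p['mtx']); d=(np.array(uv,float)-K[:2,2])/[K[0,0],K[1,1]]; s=d.copy()
    for _ in range(20): s=d/(1+p['k1']*(s@s))
    v=np.array(p['rotation'])@[s[0],s[1],1]; return np.array(p['position']),v/np.linalg.norm(v)
def onz(p,uv,z):
    o,v=ray(p,uv); return o+v*(z-o[2])/v[2]
E
python3 - <<'E'
from h import *
np.set_printoptions(precision=4,suppress=True)
s=state();print(s['t'],s['position'],s['tool_rot'],s['finger_gap'],s['force'],arm.nose_length)
for n in ['scene','top']:
    p=eyes.read_camera(n);save(p,n);print(n,p['position'],p['rotation'],p['mtx'],p['k1'])
    for t in "tall_jar round_jar straight_jar squat_jar tall_jar_lid round_jar_lid spare_lid straight_jar_lid squat_jar_lid test_pot".split():
        print(t,[(round(float(r['p']),2),list(map(int,r['rect']))) for r in spotter.regions_of(p,t)[:3]])
E
```

```text
pics
0.0 [0.1643 0.6282 0.22  ] [[-0.9675  0.2529 -0.0003]
 [ 0.2529  0.9675 -0.0017]
 [-0.0001 -0.0017 -1.    ]] 1.0001925093965705 [ 0.1984 -0.5323 -0.5985] 0.014
scene [ 0.132  -0.7012  0.6681] [[ 0.9029 -0.2406  0.3562]
 [-0.4293 -0.5451  0.7202]
 [ 0.0209 -0.8031 -0.5954]] [[444.2443   0.     275.6949]
 [  0.     444.2443 203.6307]
 [  0.       0.       1.    ]] -0.06971483751466863
tall_jar [(0.68, [267, 110, 298, 163]), (0.67, [237, 144, 287, 183])]
round_jar [(0.81, [231, 107, 260, 149]), (0.17, [360, 237, 388, 265])]
straight_jar [(0.72, [203, 126, 241, 175])]
squat_jar [(0.71, [240, 142, 283, 182])]
tall_jar_lid []
round_jar_lid [(0.61, [362, 236, 391, 263])]
spare_lid [(0.75, [277, 252, 315, 283])]
straight_jar_lid [(0.87, [327, 271, 372, 311])]
squat_jar_lid [(0.66, [241, 289, 294, 333])]
test_pot [(0.88, [308, 211, 338, 252])]
top [0.3005 0.0158 1.1917] [[-0.0076 -0.9832  0.1824]
 [-0.9999  0.0088  0.0061]
 [-0.0076 -0.1824 -0.9832]] [[441.0759   0.     274.5801]
 [  0.     441.0759 214.2278]
 [  0.       0.       1.    ]] -0.12910321400598485
tall_jar [(0.69, [166, 149, 199, 188])]
round_jar [(0.74, [128, 177, 169, 214])]
straight_jar [(0.75, [148, 212, 193, 254])]
squat_jar [(0.88, [190, 184, 236, 229]), (0.72, [130, 177, 167, 213])]
tall_jar_lid [(0.62, [397, 236, 416, 255])]
round_jar_lid []
spare_lid [(0.83, [332, 224, 356, 255])]
straight_jar_lid [(0.74, [362, 201, 395, 229])]
squat_jar_lid [(0.73, [355, 258, 392, 293])]
test_pot [(0.67, [308, 188, 333, 214])]
```

View pics/scene.png

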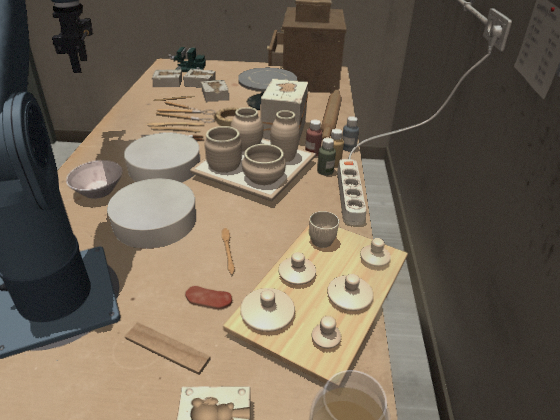

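View pics/top.png

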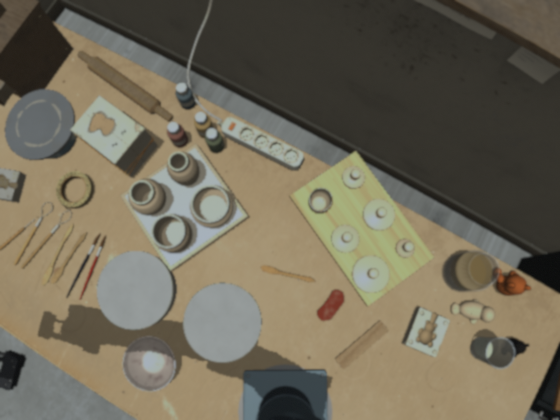

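The scene view shows the jars on the shelf, with straight at about (222,150), round (247,130), tall (285,135) and squat (263,165). In the top view the lids are at about (371,273) for the largest, then (378,214), (345,238), (353,177) and (405,248), and the pot is at (320,200). Next I'll fit the circles of known size in both views.

```bash
cat > fit.py <<'E'
from h import *
from scipy.optimize import minimize
from scipy.ndimage import map_coordinates, gaussian_filter
TH=np.linspace(0,2*np.pi,120,endpoint=False)
def circ(c,r,dz=0): return np.c_[c[0]+r*np.cos(TH),c[1]+r*np.sin(TH),np.full(120,c[2]+dz)]
def grad(p):
    g=gaussian_filter(p['color'].astype(float),(1,1,0)); gy,gx=np.gradient(g,axis=(0,1))
    return np.sqrt((gx**2+gy**2).sum(2))
def samp(G,uv): return map_coordinates(G,[uv[:,1],uv[:,0]],order=1,mode='nearest')
def fit(ps,Gs,c0,parts,freez=True,rng=.012):
    """parts: list of (radius,dz); maximise gradient on circles"""
    def f(c):
        c=np.r_[c,c0[2]] if len(c)==2 else c
        return -sum(np.clip(samp(G,proj(p,circ(c,r,dz))),0,40).mean() for p,G in zip(ps,Gs) for r,dz in parts)
    n=3 if freez else 2
    # coarse then fine
    best=min(((f(np.array(c0[:2])+[a,b]) if n==2 else f(np.array(c0)+[a,b,0]),a,b) for a in np.arange(-rng,rng+1e-6,.002) for b in np.arange(-rng,rng+1e-6,.002)))
    x0=np.array(c0[:n],float); x0[0]+=best[1]; x0[1]+=best[2]
    S=np.vstack([x0]+[x0+.003*e for e in np.eye(n)])
    r=minimize(f,x0,method='Nelder-Mead',options=dict(initial_simplex=S,xatol=1e-5,fatol=1e-4)); return r.x,-r.fun
LID={'tall':.025,'round':.031,'spare':.037,'straight':.043,'squat':.049}
JAR={'tall':(.13,.02,.025),'round':(.11,.026,.031),'straight':(.095,.038,.043),'squat':(.072,.044,.049)}
LUV={'squat':(371,272),'straight':(378,213),'spare':(345,237),'round':(353,176),'tall':(405,247)}
JUV={'squat':(213,207),'straight':(172,232),'round':(147,193),'tall':(181,165)}
E
cat > run.py <<'E'
from fit import *
np.set_printoptions(precision=4,suppress=True)
ps=[eyes.read_camera('top'),eyes.read_camera('scene')];Gs=[grad(p) for p in ps]
ov=[cv2.resize(cv2.cvtColor(p['color'],cv2.COLOR_RGB2BGR),None,fx=4,fy=4,interpolation=cv2.INTER_CUBIC) for p in ps]
def draw(c,r,dz,col):
    for o,p in zip(ov,ps): cv2.polylines(o,[np.int32((proj(p,circ(c,r,dz))+.5)*4)],True,col,1,cv2.LINE_AA)
for n in LID:
    c0=onz(ps[0],LUV[n],.07); c0[2]=.041
    parts=[(LID[n],0)]
    x,s=fit(ps,Gs,c0,parts); 
    xs=[fit([p],[G],np.r_[x[:2],.041],parts,False)[0] for p,G in zip(ps,Gs)]
    xz,_=fit(ps,Gs,np.r_[x[:2],.041],parts,False)
    print('lid',n,x,'score',round(s,1),'z fixed',xz,'top',xs[0],'scene',xs[1],'reach',np.hypot(*xz).round(3))
    draw(np.r_[xz,.041],LID[n],0,(0,0,255)); draw(np.r_[xz,.041],.013,.0295,(255,0,0))
for n,(h,ri,ro) in JAR.items():
    c0=onz(ps[0],JUV[n],.03+h)
    parts=[(ri,0),(ro,-.003)]
    x,s=fit(ps,Gs,c0,parts)
    c1=np.r_[x[:2],.03+h]
    xs=[fit([p],[G],c1,parts,False)[0] for p,G in zip(ps,Gs)]
    xz,_=fit(ps,Gs,c1,parts,False)
    print('jar',n,x,'score',round(s,1),'z fixed',xz,'top',xs[0],'scene',xs[1],'reach',np.hypot(*xz).round(3))
    draw(np.r_[xz,.03+h],ri,0,(0,0,255)); draw(np.r_[xz,.03+h],ro,0,(0,255,0))
a=ov[0][145*4:310*4,290*4:440*4];b=ov[0][145*4:275*4,120*4:250*4]
c=ov[1][205*4:355*4,225*4:415*4];d=ov[1][100*4:200*4,190*4:320*4]
sz=(400,300)
fitsz=lambda m:cv2.resize(m,None,fx=min(400/m.shape[1],300/m.shape[0]),fy=min(400/m.shape[1],300/m.shape[0]),interpolation=cv2.INTER_AREA)
def one(x,y,n):
    h=590;ims=[cv2.resize(m,(395,int(m.shape[0]*395/m.shape[1])),interpolation=cv2.INTER_AREA) for m in (x,y)]
    H=max(i.shape[0] for i in ims);cv2.imwrite(n,np.hstack([cv2.copyMakeBorder(i,0,H-i.shape[0],0,0,0) for i in ims]))
one(a,c,'pics/lids.png');one(b,d,'pics/jars.png')
E
python3 run.py
```

```text
lid tall [ 0.4199 -0.3247  0.0389] score 36.8 z fixed [ 0.4192 -0.3254] top [ 0.4219 -0.3157] scene [ 0.419 -0.326] reach 0.531
lid round [ 0.6167 -0.19    0.0466] score 31.8 z fixed [ 0.6203 -0.1866] top [ 0.6356 -0.2053] scene [ 0.6209 -0.1852] reach 0.648
lid spare [ 0.4491 -0.1646  0.0357] score 34.9 z fixed [ 0.4468 -0.168 ] top [ 0.4503 -0.1644] scene [ 0.4458 -0.1696] reach 0.477
lid straight [ 0.5134 -0.2569  0.0336] score 34.5 z fixed [ 0.51   -0.2604] top [ 0.5134 -0.257 ] scene [ 0.5086 -0.2613] reach 0.573
lid squat [ 0.3559 -0.2249  0.0446] score 31.1 z fixed [ 0.3572 -0.2225] top [ 0.3544 -0.2277] scene [ 0.3574 -0.2219] reach 0.421
jar tall [0.6263 0.2582 0.1674] score 96.7 z fixed [0.6282 0.2604] top [0.6281 0.2603] scene [0.6353 0.2742] reach 0.68
jar round [0.5511 0.3523 0.1408] score 104.3 z fixed [0.5515 0.3527] top [0.5534 0.351 ] scene [0.5606 0.3607] reach 0.655
jar straight [0.4571 0.2838 0.1253] score 112.1 z fixed [0.4572 0.2839] top [0.4583 0.2833] scene [0.4619 0.2911] reach 0.538
jar squat [0.5312 0.1859 0.1016] score 107.5 z fixed [0.5311 0.1857] top [0.5317 0.1854] scene [0.5372 0.1959] reach 0.563
```

View pics/lids.png

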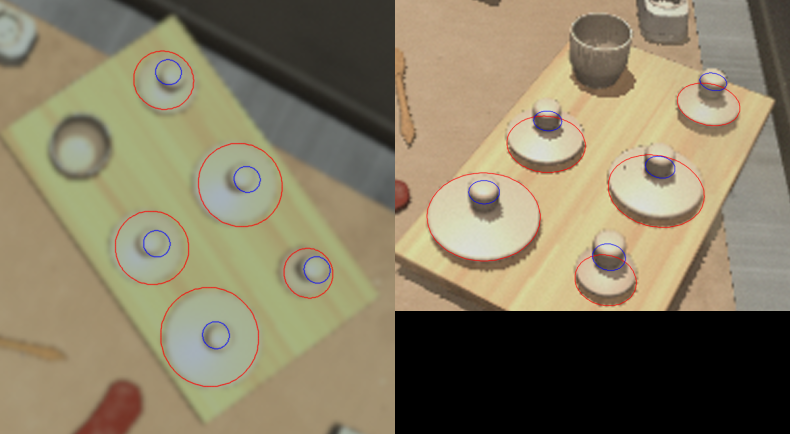

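View pics/jars.png

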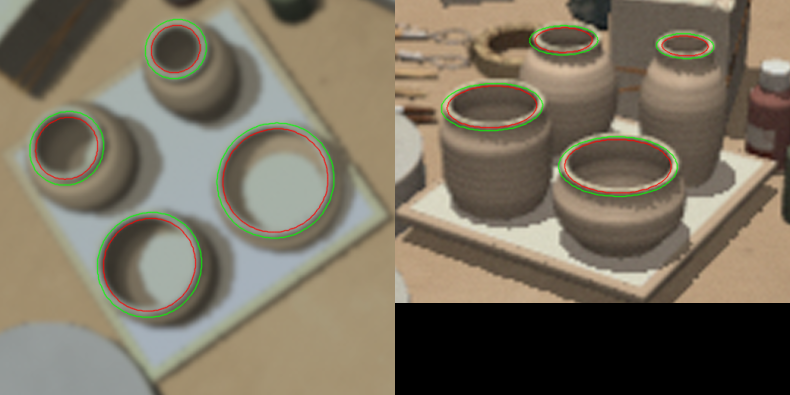

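The jar rims fit well in both views. The lid edge fits were thrown off by shadows and low contrast, so I'll fit their silhouettes from a colour segmentation instead.

```bash
cat > lid.py <<'E'
from fit import *
np.set_printoptions(precision=4,suppress=True)
SS=4
def sil(p,c,R,win):
    l,t,w,h=win; m=np.zeros((h*SS,w*SS),np.uint8)
    def hull(parts):
        P=np.vstack([proj(p,circ(c,r,dz)) for r,dz in parts])-[l,t]
        cv2.fillConvexPoly(m,cv2.convexHull(np.float32((P+.5)*SS-.5)).round().astype(np.int32),1)
    hull([(R,.010),(R,.013),(.012,.022)])
    hull([(.009,.022),(.009,.034)])
    hull([(.010,.033),(.013,.038),(.013,.044),(.010,.048),(.005,.053)])
    return m
def masks(p,uv,half):
    l,t=int(uv[0]-half),int(uv[1]-half); win=(l,t,2*half,2*half)
    big=cv2.resize(cv2.cvtColor(p['color'],cv2.COLOR_RGB2LAB)[t:t+2*half,l:l+2*half],None,fx=SS,fy=SS,interpolation=cv2.INTER_CUBIC)
    return big.astype(float),win
def fitsil(ps,c0,R,free=3,half=32):
    D=[masks(p,proj(p,np.r_[c0[:2],c0[2]+.025])[0],half) for p in ps]
    def f(x):
        c=np.r_[x,c0[2]] if len(x)==2 else x; tot=0
        for p,(L,win) in zip(ps,D):
            m=sil(p,c,R,win).astype(bool)
            k=np.ones((3*SS*2+1,)*2,np.uint8); ring=cv2.dilate(m.astype(np.uint8),k).astype(bool)&~m
            core=cv2.erode(m.astype(np.uint8),np.ones((2*SS*2+1,)*2,np.uint8)).astype(bool)
            b=L[...,2]/np.maximum(L[...,0],30)*100
            band=m&~core
            tot-= (b[ring].mean()-b[band].mean()) 
        return tot
    x0=np.array(c0[:free])
    best=min((f(x0+np.r_[a,b,[0]*(free-2)]),a,b) for a in np.arange(-.012,.0121,.003) for b in np.arange(-.012,.0121,.003))
    x0[:2]+=best[1:]
    S=np.vstack([x0]+[x0+.003*e for e in np.eye(free)])
    r=minimize(f,x0,method='Nelder-Mead',options=dict(initial_simplex=S,xatol=2e-5,fatol=1e-4,maxiter=200)); return r.x,-r.fun
E
cat > run2.py <<'E'
from lid import *
ps=[eyes.read_camera('top'),eyes.read_camera('scene')]
ov=[cv2.resize(cv2.cvtColor(p['color'],cv2.COLOR_RGB2BGR),None,fx=4,fy=4,interpolation=cv2.INTER_CUBIC) for p in ps]
for n in LID:
    c0=onz(ps[0],LUV[n],.073); c0[2]=.03
    x,s=fitsil(ps,c0,LID[n]); xz,_=fitsil(ps,np.r_[x[:2],.03],LID[n],2)
    xs=[fitsil([p],np.r_[x[:2],.03],LID[n],2)[0] for p in ps]
    # size check: best radius label
    sc={k:round(fitsil(ps,np.r_[xz,.03],LID[k],2)[1],1) for k in LID}
    print(n,x,round(s,1),'fixed',xz,'top',xs[0],'scene',xs[1],sc)
    for o,p in zip(ov,ps):
        h,w=o.shape[:2]; m=sil(p,np.r_[xz,.03],LID[n],(0,0,w//4,h//4)); k=cv2.findContours(m,0,1)[0]; cv2.drawContours(o,k,-1,(0,0,255),1)
a=ov[0][145*4:310*4,290*4:440*4];c=ov[1][205*4:355*4,225*4:415*4]
ims=[cv2.resize(m,(395,int(m.shape[0]*395/m.shape[1])),interpolation=cv2.INTER_AREA) for m in (a,c)]
H=max(i.shape[0] for i in ims);cv2.imwrite('pics/lids2.png',np.hstack([cv2.copyMakeBorder(i,0,H-i.shape[0],0,0,0) for i in ims]))
E
python3 run2.py
```

```text
tall [ 0.4264 -0.3149  0.0287] 14.4 fixed [ 0.4257 -0.3154] top [ 0.4214 -0.3268] scene [ 0.4254 -0.3155] {'tall': np.float64(14.1), 'round': np.float64(11.5), 'spare': np.float64(11.1), 'straight': np.float64(11.8), 'squat': np.float64(9.5)}
round [ 0.6173 -0.1899  0.036 ] 19.2 fixed [ 0.6221 -0.1846] top [ 0.6362 -0.2078] scene [ 0.6217 -0.1844] {'tall': np.float64(20.3), 'round': np.float64(17.7), 'spare': np.float64(63.2), 'straight': np.float64(65.3), 'squat': np.float64(61.7)}
spare [ 0.4537 -0.1534  0.0278] 25.7 fixed [ 0.4522 -0.1554] top [ 0.4497 -0.1638] scene [ 0.4522 -0.1554] {'tall': np.float64(18.8), 'round': np.float64(29.1), 'spare': np.float64(25.7), 'straight': np.float64(20.1), 'squat': np.float64(15.6)}
straight [ 0.513  -0.2548  0.0381] 29.1 fixed [ 0.5171 -0.2494] top [ 0.5164 -0.2591] scene [ 0.5172 -0.2492] {'tall': np.float64(15.6), 'round': np.float64(21.8), 'spare': np.float64(33.6), 'straight': np.float64(26.7), 'squat': np.float64(17.3)}
squat [ 0.3587 -0.219   0.028 ] 29.1 fixed [ 0.3577 -0.2202] top [ 0.3537 -0.2272] scene [ 0.3579 -0.2198] {'tall': np.float64(7.1), 'round': np.float64(13.6), 'spare': np.float64(22.0), 'straight': np.float64(33.0), 'squat': np.float64(28.8)}
```

View pics/lids2.png

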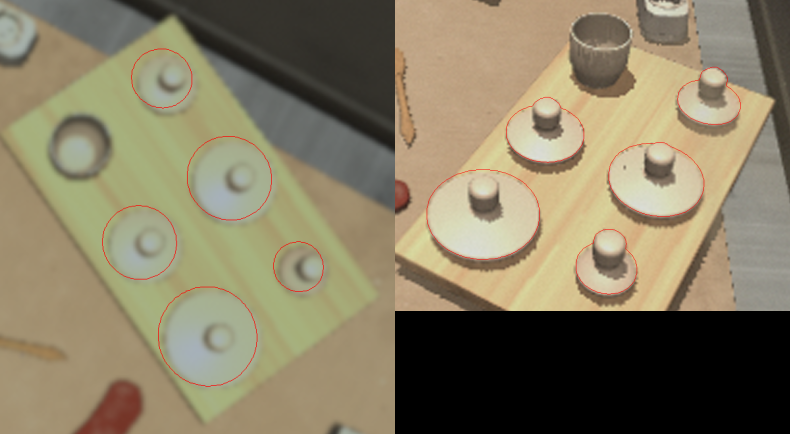

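In the scene view the silhouettes fit tightly. The top view disagrees with it by about 1 cm in a consistent direction. The gripper's position is known, so I'll move it over the board and see which camera is right.

```bash
cat > plan.py <<'E'
import sys; from h import *
s=state(); R=np.array(s['tool_rot']); p=np.array(s['position']); st=float(sys.argv[1]); rows=[]
for w in sys.argv[2:]:
    d=np.array(list(map(float,w.split(','))))-p; n=int(np.ceil(np.linalg.norm(d)*1000/st)); 
    t=R.T@d*1000/n; rows.append((n,t.round(1).tolist())); p=p+d
print('t',round(s['t'],2),'pos',np.round(s['position'],4),'F',np.round(s['force'],1),'gap',round(s['finger_gap']*88,1),s['grasp_force']); print(rows)
E
python3 plan.py 38 0.164,0.628,0.30 0.48,0.45,0.30 0.60,0.15,0.30 0.53,-0.15,0.25 0.517,-0.255,0.18
```

```text
t 1.3 pos [0.1644 0.6288 0.2209] F [0.1 0.1 0.8] gap 88.1 0.0
[(3, [0.1, -0.3, -26.4]), (10, [-35.1, -9.2, 0.0]), (9, [-21.3, -28.9, 0.0]), (9, [-0.9, -34.2, 5.6]), (4, [-3.5, -26.2, 17.5])]
```

Call:
{"method": "apply_moves", "body": {"motion": [-1, 0, 0, -26, 0, 0, 0, -1, 0, 0, -26, 0, 0, 0, -1, 0, 0, -27, 0, 0, 0, -1, -35, -9, 0, 0, 0, 0, -1, -35, -9, 0, 0, 0, 0, -1, -35, -9, 0, 0, 0, 0, -1, -35, -9, 0, 0, 0, 0, -1, -35, -9, 0, 0, 0, 0]}}

```text
t: 1.97
position: [0.3238, 0.54, 0.3001]
tool_rot: [[-0.968, 0.253, 0.0], [0.253, 0.968, 0.0], [-0.0, 0.0, -1.0]]
force: [0.0, 0.8, -0.9]
finger_gap: 1.003
grasp_force: 0.0
```

Call:
{"method": "apply_moves", "body": {"motion": [-1, -35, -9, 0, 0, 0, 0, -1, -35, -9, 0, 0, 0, 0, -1, -35, -9, 0, 0, 0, 0, -1, -35, -9, 0, 0, 0, 0, -1, -35, -9, 0, 0, 0, 0, -1, -21, -29, 0, 0, 0, 0, -1, -21, -29, 0, 0, 0, 0, -1, -21, -29, 0, 0, 0, 0]}}

```text
t: 2.63
position: [0.5199, 0.3515, 0.2997]
tool_rot: [[-0.967, 0.253, -0.0], [0.253, 0.967, -0.0], [-0.0, -0.0, -1.0]]
force: [0.8, 0.1, -0.4]
finger_gap: 0.997
grasp_force: 0.0
```

Call:
{"method": "apply_moves", "body": {"motion": [-1, -21, -29, 0, 0, 0, 0, -1, -21, -29, 0, 0, 0, 0, -1, -21, -29, 0, 0, 0, 0, -1, -21, -29, 0, 0, 0, 0, -1, -21, -29, 0, 0, 0, 0, -1, -21, -29, 0, 0, 0, 0, -1, -1, -34, 5, 0, 0, 0, -1, -1, -34, 5, 0, 0, 0]}}

```text
t: 3.3
position: [0.5824, 0.0847, 0.2899]
tool_rot: [[-0.967, 0.254, 0.001], [0.254, 0.967, -0.0], [-0.001, 0.0, -1.0]]
force: [0.6, -0.4, -0.2]
finger_gap: 0.998
grasp_force: 0.0
```

Call:
{"method": "apply_moves", "body": {"motion": [-1, -1, -34, 5, 0, 0, 0, -1, -1, -34, 5, 0, 0, 0, -1, -1, -34, 5, 0, 0, 0, -1, -1, -34, 5, 0, 0, 0, -1, -1, -34, 5, 0, 0, 0, -1, -1, -34, 5, 0, 0, 0, -1, -1, -34, 5, 0, 0, 0, -1, 0, 0, 0, 0, 0, 0]}}

```text
t: 3.97
position: [0.5255, -0.1534, 0.2546]
tool_rot: [[-0.965, 0.262, -0.002], [0.262, 0.965, -0.004], [0.001, -0.004, -1.0]]
force: [-0.5, -1.4, -0.6]
finger_gap: 1.0
grasp_force: 0.0
```

```bash
cat > ovl.py <<'E'
from h import *
s=state();R=np.array(s['tool_rot']);T=np.array(s['position']);out=[]
print(T,s['finger_gap'])
for n in ['top','scene']:
    p=eyes.read_camera(n); o=cv2.resize(cv2.cvtColor(p['color'],cv2.COLOR_RGB2BGR),None,fx=8,fy=8,interpolation=cv2.INTER_CUBIC)
    pts=[]
    for sy in (-1,1):
        for y0 in (.044,.0615):
          for x in (-.009,.009):
            for z in (.014,):
                pts.append(T+R@[x,sy*y0,z])
    for q in proj(p,np.array(pts)): cv2.circle(o,tuple(np.int32((q+.5)*8)),5,(0,0,255),-1)
    c=proj(p,[T])[0]; x,y=np.int32(c*8); o=o[max(0,y-250):y+250,max(0,x-199):x+199]; out.append(cv2.copyMakeBorder(o,0,500-o.shape[0],0,398-o.shape[1],0))
cv2.imwrite('pics/tip.png',np.hstack(out))
E
python3 ovl.py
```

```text
[ 0.5255089  -0.15344966  0.25456353] 0.9996447023286771
```

View pics/tip.png

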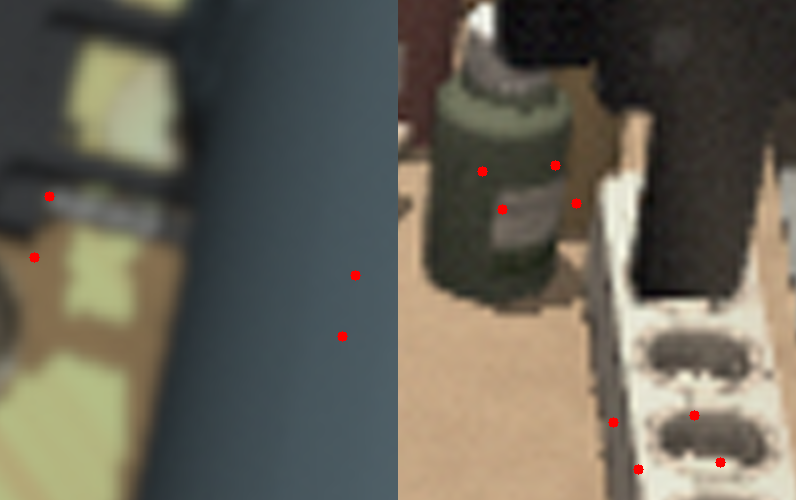

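In the scene view the fingertips appear about 17 px above where the calibration predicts. I'll look at a wider crop.

Run:
```python
from h import *
s=state();R=np.array(s['tool_rot']);T=np.array(s['position']);out=[]
print(T,s['qpos'],s['t'])
for n in ['top','scene']:
    p=eyes.read_camera(n); o=cv2.resize(cv2.cvtColor(p['color'],cv2.COLOR_RGB2BGR),None,fx=3,fy=3,interpolation=cv2.INTER_CUBIC)
    print(n,p['position'],p['rotation'],p.keys())
    for k,z in enumerate((-.15,-.05,0,.014)):
        for y in (-.044,0,.044):
            q=proj(p,[T+R@[0,y,z]])[0]; cv2.circle(o,tuple(np.int32((q+.5)*3)),3,[(0,0,255),(0,255,0),(255,0,0),(0,255,255)][k],-1)
    x,y=np.int32(proj(p,[T])[0]*3); o=o[max(0,y-300):y+300,max(0,x-199):x+199]; out.append(cv2.copyMakeBorder(o,0,600-o.shape[0],0,398-o.shape[1],0))
cv2.imwrite('pics/tip2.png',np.hstack(out))
```

```text
[ 0.52796407 -0.14678669  0.25497001] [-0.05088508  0.33085947  0.30172741  1.78963567 -0.11220618  1.03781145
  1.60429262] 4.0667
top [0.30045363 0.01583462 1.19170902] [[-0.00755562 -0.98319084  0.18242449]
 [-0.99994272  0.00881156  0.00607514]
 [-0.00758046 -0.18236814 -0.9832011 ]] dict_keys(['color', 'mtx', 'k1', 'position', 'rotation', 'shot'])
scene [ 0.13202344 -0.70124734  0.66813525] [[ 0.90292745 -0.24055186  0.35616966]
 [-0.42928465 -0.54505754  0.7201576 ]
 [ 0.0208977  -0.80314823 -0.59541263]] dict_keys(['color', 'mtx', 'k1', 'position', 'rotation', 'shot'])
```

View pics/tip2.png

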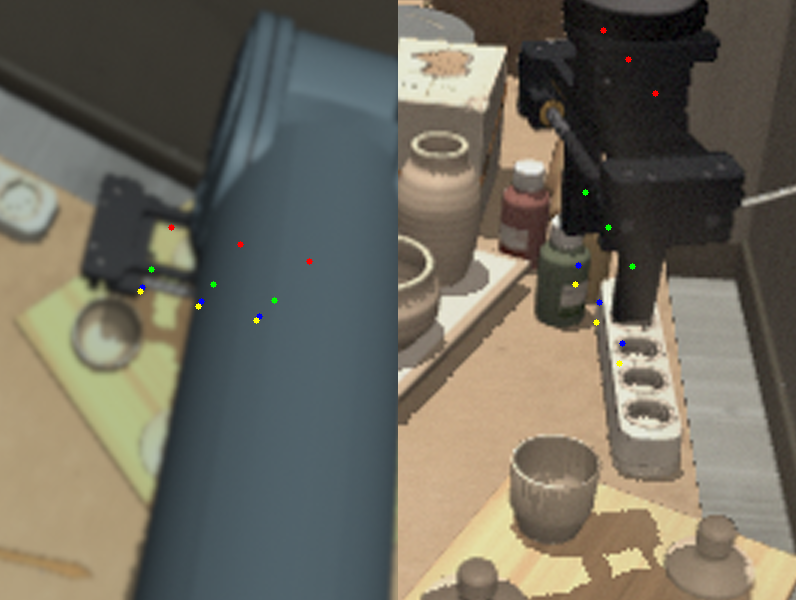

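Run:
```python
from h import *
np.set_printoptions(precision=4,suppress=True)
for i in range(3):
    s=state(); p=eyes.read_camera('scene' if i<2 else 'top'); print(s['t'],s['position'],s['qd'])
    if i==0: save(p,'s_now')
save(p,'t_now')
for a in ('scene','top'):
    A=cv2.imread(f'pics/{a}.png',0);B=cv2.imread(f"pics/{'s' if a=='scene' else 't'}_now.png",0)
    for (l,t) in ((0,200),(140,280),(230,60),(0,60)):
        print(a,l,t,cv2.phaseCorrelate(np.float64(A[t:t+120,l:l+120]),np.float64(B[t:t+120,l:l+120])))
```

```text
4.1667 [ 0.5289 -0.1441  0.255 ] [-0.0168 -0.0007 -0.0084  0.0002  0.0013 -0.0003  0.0016]
4.2167 [ 0.5291 -0.1438  0.2551] [-0.0071 -0.0007  0.0017  0.0011  0.0018 -0.0001  0.0023]
4.2667 [ 0.5291 -0.1437  0.255 ] [ 0.      0.0008  0.0042  0.0018  0.0035 -0.0011  0.0017]
scene 0 200 ((-0.016329131406834563, 0.01958925422654545), 0.7849818394178606)
scene 140 280 ((-0.04790923636928568, 0.0064716548793768425), 0.6826754524474193)
scene 230 60 ((-0.0992833690788757, -0.009031888058068205), 0.7278325102391425)
scene 0 60 ((-0.04877524144490053, 0.04425605194067117), 0.4325747894917041)
top 0 200 ((0.06030651649378882, -0.04204003589748595), 0.6469248544493408)
top 140 280 ((0.0668687593168329, -0.378647146071593), 0.4362130655577379)
top 230 60 ((0.008228540418130592, -0.008542578488210495), 0.5673399436636866)
top 0 60 ((0.006177070022239661, 0.005952566850119467), 1.0039877701748285)
```

Run:
```python
from h import *
s=state();R=np.array(s['tool_rot']);T=np.array(s['position']);out=[]
for n in ['top','scene']:
    p=eyes.read_camera(n); o=cv2.resize(cv2.cvtColor(p['color'],cv2.COLOR_RGB2BGR),None,fx=4,fy=4,interpolation=cv2.INTER_CUBIC)
    def poly(L,col): cv2.polylines(o,[np.int32((proj(p,np.array([T+R@q for q in L]))+.5)*4)],True,col,1)
    for sy in (-1,1): poly([[-.009,sy*.044,.014],[.009,sy*.044,.014],[.009,sy*.0615,.014],[-.009,sy*.0615,.014]],(0,0,255))
    poly([[-.0375,-.0935,-.04],[.0375,-.0935,-.04],[.0375,.0935,-.04],[-.0375,.0935,-.04]],(0,255,255))
    # tip-of-base and origin marks
    x,y=np.int32(proj(p,[T])[0]*4); o=o[max(0,y-300):y+300,max(0,x-199):x+199]; out.append(cv2.copyMakeBorder(o,0,600-o.shape[0],0,398-o.shape[1],0)); print(n,proj(p,[T,[0,0,0]]),x-199,y-300)
cv2.imwrite('pics/tip3.png',np.hstack(out))
```

```text
top [[349.9684065  188.97918684]
 [285.00577736 411.15586423]] 1200 455
scene [[337.82469908 165.66532262]
 [ 55.08885392 298.20773996]] 1152 362
```

View pics/tip3.png

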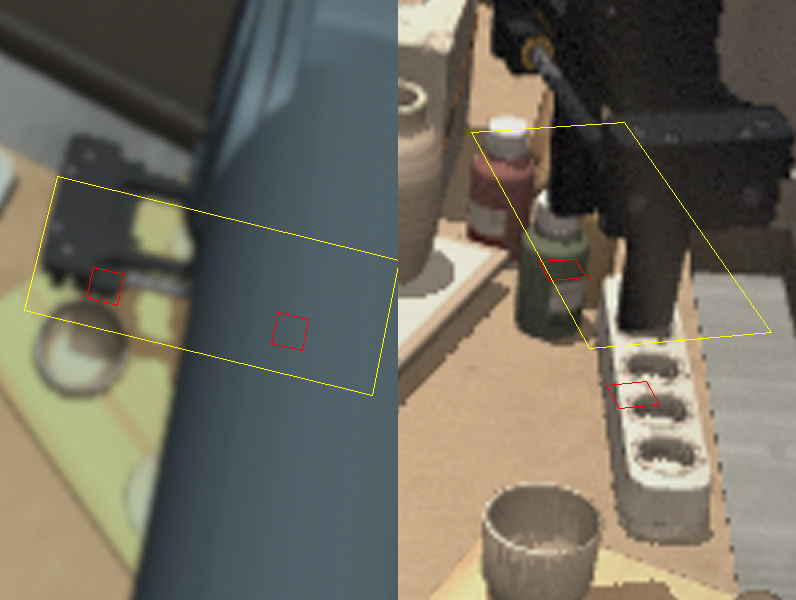

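Run:
```python
from h import *
p=eyes.read_camera('scene');q=eyes.read_camera('top')
R=np.array([[-.9675,.2529,0],[.2529,.9675,0],[0,0,-1]]);T=np.array([.1644,.6288,.2209]);out=[]
for n,c in (('scene',p),('top',q)):
    o=cv2.resize(cv2.imread(f'pics/{n}.png'),None,fx=6,fy=6,interpolation=cv2.INTER_CUBIC)
    for col,dz in (((0,0,255),0),((0,255,0),-.04)):
      def poly(L): cv2.polylines(o,[np.int32((proj(c,np.array([T+R@(np.array(z)+[0,0,dz]) for z in L]))+.5)*6)],True,col,1)
      for sy in (-1,1): poly([[-.009,sy*.044,.014],[.009,sy*.044,.014],[.009,sy*.0615,.014],[-.009,sy*.0615,.014]])
      poly([[-.0375,-.0935,-.04],[.0375,-.0935,-.04],[.0375,.0935,-.04],[-.0375,.0935,-.04]])
    u=proj(c,[T])[0];print(n,u); x,y=np.int32(u*6); o=o[max(0,y-300):y+300,max(0,x-199):x+199]; out.append(cv2.copyMakeBorder(o,0,600-o.shape[0],0,398-o.shape[1],0))
cv2.imwrite('pics/tip4.png',np.hstack(out))
```

```text
scene [81.58042893 72.05234082]
top [  8.61008888 353.34610869]
```

View pics/tip4.png

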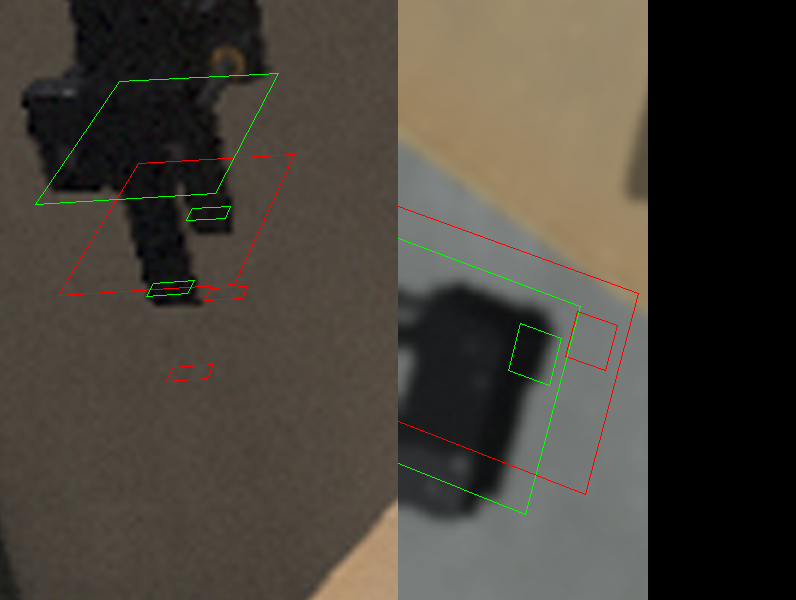

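```bash
python3 plan.py 38 0.517,-0.254,0.118
```

```text
t 4.52 pos [ 0.5286 -0.1448  0.255 ] F [-0.1  0.3  0.1] gap 87.8 0.0
[(5, [-3.3, -21.7, 27.4])]
```

Call:
{"method": "apply_moves", "body": {"motion": [-1, -3.3, -21.7, 27.4, 0, 0, 0, -1, -3.3, -21.7, 27.4, 0, 0, 0, -1, -3.3, -21.7, 27.4, 0, 0, 0, -1, -3.3, -21.7, 27.4, 0, 0, 0, -1, -3.3, -21.7, 27.4, 0, 0, 0, -1, 0, 0, 0, 0, 0, 0, -1, 0, 0, 0, 0, 0, 0, -1, 0, 0, 0, 0, 0, 0], "force": 12}}

```text
t: 5.18
position: [0.5177, -0.2539, 0.1185]
tool_rot: [[-0.968, 0.252, 0.001], [0.252, 0.968, 0.0], [-0.001, 0.001, -1.0]]
force: [0.3, 0.3, 0.0]
finger_gap: 1.003
grasp_force: 0.0
```

```bash
cat > look.py <<'E'
import sys; from h import *
# look.py name x,y,z zoom : two-view crop around a point; draws predicted fingertips
s=state();R=np.array(s['tool_rot']);T=np.array(s['position']);g=s['finger_gap']*.044;out=[]
print(np.round(T,4),np.round(s['force'],1),round(s['finger_gap']*88,1),s['grasp_force'],round(s['t'],2))
X=list(map(float,sys.argv[2].split(',')));f=int(sys.argv[3])
for n in ['top','scene']:
    p=eyes.read_camera(n); o=cv2.resize(cv2.cvtColor(p['color'],cv2.COLOR_RGB2BGR),None,fx=f,fy=f,interpolation=cv2.INTER_CUBIC)
    for sy in (-1,1):
        q=np.array([[-.009,sy*g,.014],[.009,sy*g,.014],[.009,sy*(g+.0175),.014],[-.009,sy*(g+.0175),.014]])
        cv2.polylines(o,[np.int32((proj(p,T+q@R.T)+.5)*f)],True,(0,0,255),1)
    x,y=np.int32(proj(p,[X])[0]*f); l,t=max(0,x-199),max(0,y-300);o=o[t:y+300,l:x+199]; print(n,'origin',l/f,t/f); out.append(cv2.copyMakeBorder(o,0,600-o.shape[0],0,398-o.shape[1],0))
cv2.imwrite(f'pics/{sys.argv[1]}.png',np.hstack(out))
E
python3 look.py a1 .517,-.254,.1 5
```

```text
[ 0.5177 -0.2539  0.1185] [0.3 0.3 0. ] 88.3 0.0 5.18
top origin 343.6 147.8
scene origin 315.6 210.0
```

View pics/a1.png

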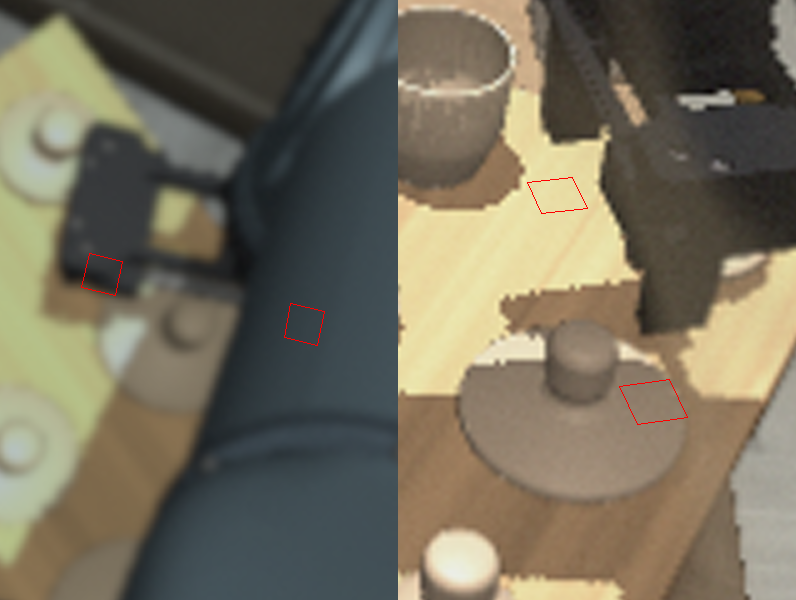

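Both fingers appear about 30 mm higher in the picture than the tool frame predicts. As a touch test, I'll go down to the height the text implies and close gently. If the text is right, the fingers stop on the 26 mm knob.

Call:
{"method": "apply_moves", "body": {"motion": [-1, 0, 0, 24, 0, 0, 0, -1, 0, 0, 24, 0, 0, 0, -1, 0, 0, 0, 0, 0, 0, 0.2, 0, 0, 0, 0, 0, 0, 0.5, 0, 0, 0, 0, 0, 0, 0.7, 0, 0, 0, 0, 0, 0, 0.7, 0, 0, 0, 0, 0, 0, 0.7, 0, 0, 0, 0, 0, 0], "force": 4}}

```text
t: 5.95
position: [0.5177, -0.2548, 0.071]
tool_rot: [[-0.967, 0.253, 0.002], [0.253, 0.967, -0.001], [-0.002, -0.0, -1.0]]
force: [-0.5, -0.4, -1.2]
finger_gap: 0.648
grasp_force: 0.0
```

```bash
python3 look.py a2 .517,-.254,.08 5
```

```text
[ 0.5177 -0.2548  0.071 ] [-0.5 -0.4 -1.2] 57.0 0.0 5.95
top origin 341.8 149.2
scene origin 314.2 217.8
```

View pics/a2.png

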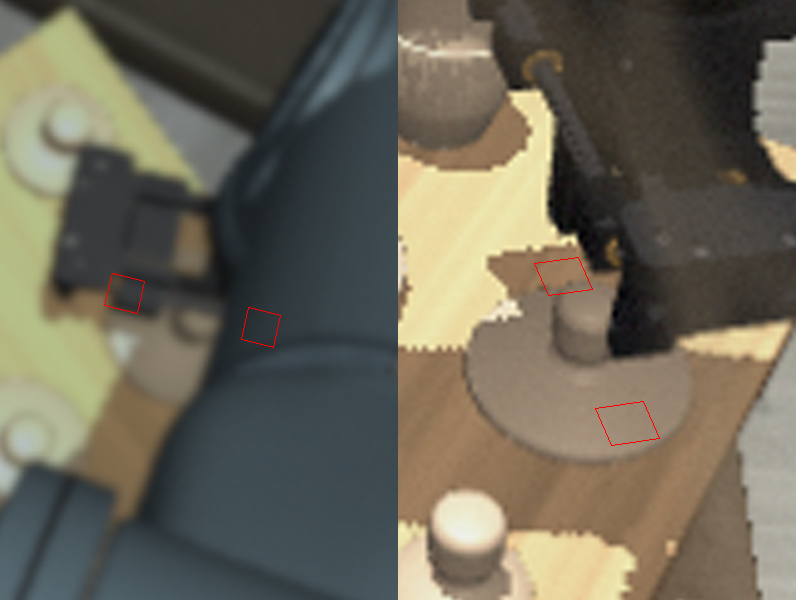

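The fingers are still closing, with the gap at 57 mm. I'll let the close finish.

Call:
{"method": "apply_moves", "body": {"motion": [0.8, 0, 0, 0, 0, 0, 0, 0.8, 0, 0, 0, 0, 0, 0, 0.8, 0, 0, 0, 0, 0, 0, 0.8, 0, 0, 0, 0, 0, 0, 0.8, 0, 0, 0, 0, 0, 0, 0.8, 0, 0, 0, 0, 0, 0], "force": 4}}

```text
t: 6.55
position: [0.5169, -0.2546, 0.0699]
tool_rot: [[-0.967, 0.253, -0.0], [0.253, 0.967, -0.0], [0.0, -0.0, -1.0]]
force: [0.7, 0.7, 0.3]
finger_gap: 0.112
grasp_force: 0.0
```

They closed on air, so the fingertips are above the knob and the pictures are right. I'll feel for the knob's top with the closed tips in small steps.

Call:
{"method": "apply_moves", "body": {"motion": [0.8, 0, 0, 2, 0, 0, 0, 0.8, 0, 0, 1, 0, 0, 0, 0.8, 0, 0, 0, 0, 0, 0]}}

```text
t: 6.8
position: [0.5167, -0.2545, 0.0666]
tool_rot: [[-0.967, 0.253, -0.001], [0.253, 0.967, 0.0], [0.001, 0.0, -1.0]]
force: [0.6, 0.5, 0.2]
finger_gap: 0.106
grasp_force: 0.0
```

Call:
{"method": "apply_moves", "body": {"motion": [0.8, 0, 0, 2, 0, 0, 0, 0.8, 0, 0, 0, 0, 0, 0]}}

```text
t: 6.97
position: [0.517, -0.2546, 0.0648]
tool_rot: [[-0.967, 0.253, 0.0], [0.253, 0.967, -0.0], [-0.0, -0.0, -1.0]]
force: [0.1, 0.4, 0.2]
finger_gap: 0.101
grasp_force: 0.0
```

Call:
{"method": "apply_moves", "body": {"motion": [0.8, 0, 0, 2, 0, 0, 0, 0.8, 0, 0, 0, 0, 0, 0]}}

```text
t: 7.13
position: [0.5171, -0.2546, 0.0646]
tool_rot: [[-0.967, 0.253, 0.0], [0.253, 0.967, 0.001], [-0.0, 0.001, -1.0]]
force: [-4.9, 3.6, 18.8]
finger_gap: 0.102
grasp_force: 9.4
```

Call:
{"method": "apply_moves", "body": {"motion": [0.8, 0, 0, 1.5, 0, 0, 0, 0.8, 0, 0, 0, 0, 0, 0]}}

```text
t: 7.3
position: [0.5172, -0.2547, 0.0645]
tool_rot: [[-0.967, 0.253, 0.001], [0.253, 0.967, 0.001], [-0.0, 0.001, -1.0]]
force: [-9.6, 4.9, 32.7]
finger_gap: 0.103
grasp_force: 16.5
```

Contact came at TCP z 0.0647 on the knob top, which is at 0.083. So the real tips sit about 18 mm above the reported TCP, and reported z is effectively 32 mm low. Grasping the knob therefore needs a reported z of about 0.036. I'll lift, open and go down around the knob.

Call:
{"method": "apply_moves", "body": {"motion": [0.8, 0, 0, -22, 0, 0, 0, -0.5, 0, -3, 0, 0, 0, 0, -0.5, 0, 0, 0, 0, 0, 0, -0.5, 0, 0, 0, 0, 0, 0, -0.5, 0, 0, 0, 0, 0, 0, -0.5, 0, 0, 0, 0, 0, 0, -0.5, 0, 0, 0, 0, 0, 0, -0.5, 0, 0, 0, 0, 0, 0]}}

```text
t: 7.97
position: [0.5159, -0.2573, 0.083]
tool_rot: [[-0.967, 0.253, -0.001], [0.253, 0.967, 0.0], [0.001, 0.0, -1.0]]
force: [-0.2, -0.6, 0.4]
finger_gap: 0.606
grasp_force: 0.0
```

Run:
```python
from lid import *
s=state();print(s['t'],s['position'],s['finger_gap']*88)
p=eyes.read_camera('scene'); a=cv2.imread('pics/scene.png')
q=dict(p);q['color']=cv2.cvtColor(a,cv2.COLOR_BGR2RGB)
# knob moved? compare small patch of knob between pictures via template match
u=proj(p,[[.517,-.2494,.075]])[0].round().astype(int);t=cv2.cvtColor(a,cv2.COLOR_BGR2GRAY)[u[1]-6:u[1]+14,u[0]-14:u[0]+6]
b=cv2.cvtColor(p['color'],cv2.COLOR_RGB2GRAY)[u[1]-12:u[1]+20,u[0]-20:u[0]+12]
r=cv2.matchTemplate(b,t,cv2.TM_CCOEFF_NORMED);print(u,cv2.minMaxLoc(r))
```

```text
7.9667 [ 0.5159 -0.2573  0.083 ] 53.34320571278996
[352 278] (-0.3583141565322876, 0.655981183052063, (12, 12), (6, 6))
```

Call:
{"method": "apply_moves", "body": {"motion": [-0.5, 0, 0, 0, 0, 0, 0, -0.5, 0, 0, 0, 0, 0, 0, -0.5, 0, 0, 12, 0, 0, 0, -0.5, 0, 0, 12, 0, 0, 0, -0.5, 0, 0, 6, 0, 0, 0, -0.5, 0, 0, 0, 0, 0, 0]}}

```text
t: 8.52
position: [0.5146, -0.2566, 0.0511]
tool_rot: [[-0.968, 0.253, -0.004], [0.253, 0.968, 0.002], [0.004, 0.001, -1.0]]
force: [-0.6, -0.5, 0.1]
finger_gap: 0.749
grasp_force: 0.0
```

Call:
{"method": "apply_moves", "body": {"motion": [-0.5, 0, 0, 8, 0, 0, 0, -0.5, 0, 0, 6, 0, 0, 0, -0.5, 0, 0, 2, 0, 0, 0, -0.5, 0, 0, 0, 0, 0, 0]}}

```text
t: 8.85
position: [0.5157, -0.2573, 0.0367]
tool_rot: [[-0.967, 0.253, -0.001], [0.253, 0.967, 0.0], [0.001, 0.0, -1.0]]
force: [0.4, 0.0, 0.5]
finger_gap: 0.75
grasp_force: 0.0
```

Now I'll close on the knob. The gap should stop at 26 mm.

Call:
{"method": "apply_moves", "body": {"motion": [1, 0, 0, 0, 0, 0, 0, 1, 0, 0, 0, 0, 0, 0, 1, 0, 0, 0, 0, 0, 0, 1, 0, 0, 0, 0, 0, 0, 1, 0, 0, 0, 0, 0, 0, 1, 0, 0, 0, 0, 0, 0, 1, 0, 0, 0, 0, 0, 0, 1, 0, 0, 0, 0, 0, 0], "force": 15}}

```text
t: 9.52
position: [0.5163, -0.2573, 0.0376]
tool_rot: [[-0.967, 0.253, 0.0], [0.253, 0.967, 0.0], [-0.0, 0.0, -1.0]]
force: [0.1, 1.4, 2.0]
finger_gap: 0.289
grasp_force: 15.0
```

Call:
{"method": "apply_moves", "body": {"motion": [1, 0, 0, 0, 0, 0, 0, 1, 0, 0, 0, 0, 0, 0]}}

```text
t: 9.68
position: [0.5163, -0.2574, 0.0376]
tool_rot: [[-0.967, 0.253, 0.0], [0.253, 0.967, 0.0], [-0.0, 0.0, -1.0]]
force: [-0.3, 0.8, 1.3]
finger_gap: 0.287
grasp_force: 15.0
```

The gap of 25.3 mm means the knob is held. The robot frame agrees with the top camera, so I'll use its jar positions.

```bash
python3 plan.py 35 0.5163,-0.2574,0.20 0.458,0.283,0.20
```

```text
t 9.68 pos [ 0.5163 -0.2574  0.0376] F [-0.3  0.8  1.3] gap 25.3 14.999749101698399
[(5, [-0.0, -0.0, -32.5]), (16, [12.1, 31.8, 0.0])]
```

Call:
{"method": "apply_moves", "body": {"motion": [1, 0, 0, -15, 0, 0, 0, 1, 0, 0, -30, 0, 0, 0, 1, 0, 0, -38, 0, 0, 0, 1, 0, 0, -38, 0, 0, 0, 1, 0, 0, -38, 0, 0, 0, 1, 0, 0, 0, 0, 0, 0]}}

```text
t: 10.18
position: [0.5199, -0.2599, 0.2036]
tool_rot: [[-0.967, 0.254, 0.011], [0.254, 0.967, -0.005], [-0.012, -0.002, -1.0]]
force: [1.5, -0.6, -1.1]
finger_gap: 0.285
grasp_force: 15.0
```

Call:
{"method": "apply_moves", "body": {"motion": [1, 6, 16, 0, 0, 0, 0, 1, 12, 32, 0, 0, 0, 0, 1, 12, 32, 0, 0, 0, 0, 1, 12, 32, 0, 0, 0, 0, 1, 12, 32, 0, 0, 0, 0, 1, 12, 32, 0, 0, 0, 0, 1, 12, 32, 0, 0, 0, 0, 1, 12, 32, 0, 0, 0, 0]}}

```text
t: 10.85
position: [0.489, -0.0011, 0.1959]
tool_rot: [[-0.967, 0.253, -0.0], [0.253, 0.967, -0.0], [0.0, -0.0, -1.0]]
force: [0.8, 0.2, -1.1]
finger_gap: 0.29
grasp_force: 15.0
```

Call:
{"method": "apply_moves", "body": {"motion": [1, 12, 32, 0, 0, 0, 0, 1, 12, 32, 0, 0, 0, 0, 1, 12, 32, 0, 0, 0, 0, 1, 12, 32, 0, 0, 0, 0, 1, 12, 32, 0, 0, 0, 0, 1, 6, 16, 0, 0, 0, 0, 1, 0, 0, 0, 0, 0, 0, 1, 0, 0, 0, 0, 0, 0]}}

```text
t: 11.52
position: [0.47, 0.1849, 0.1958]
tool_rot: [[-0.968, 0.251, -0.001], [0.251, 0.968, -0.001], [0.001, -0.001, -1.0]]
force: [-0.1, -0.4, -0.1]
finger_gap: 0.284
grasp_force: 15.0
```

```bash
python3 plan.py 35 0.458,0.283,0.20
python3 - <<'E'
from lid import *
s=state();p=eyes.read_camera('scene');g=p['color'].astype(int)
save(p,'carry')
E
python3 plan.py 35 0.458,0.283,0.20
```

```text
t 11.52 pos [0.47   0.1849 0.1958] F [-0.1 -0.4 -0.1] gap 25.0 14.99979947693646
[(3, [12.1, 30.7, -1.4])]
t 11.57 pos [0.4703 0.1834 0.1959] F [-0.3 -0.7 -0. ] gap 25.1 14.99982688575983
[(3, [12.4, 31.1, -1.4])]
```

Call:
{"method": "apply_moves", "body": {"motion": [1, 9, 23, -1, 0, 0, 0, 1, 9, 23, -1, 0, 0, 0, 1, 9, 24, -1, 0, 0, 0, 1, 9, 24, -1, 0, 0, 0, 1, 0, 0, 0, 0, 0, 0, 1, 0, 0, 0, 0, 0, 0, 1, 0, 0, 0, 0, 0, 0]}}

```text
t: 12.15
position: [0.46, 0.2822, 0.2001]
tool_rot: [[-0.967, 0.255, -0.0], [0.255, 0.967, -0.001], [-0.0, -0.001, -1.0]]
force: [-0.3, -0.2, -0.9]
finger_gap: 0.288
grasp_force: 15.0
```

```bash
python3 plan.py 35 0.458,0.283,0.20; python3 look.py a3 .458,.283,.15 6
```

```text
t 12.15 pos [0.46   0.2822 0.2001] F [-0.3 -0.2 -0.9] gap 25.3 14.999825432896614
[(1, [2.2, 0.2, 0.1])]
[0.46   0.2822 0.2001] [-0.3 -0.2 -0.9] 25.3 14.999825432896614 12.15
top origin 133.33333333333334 179.66666666666666
scene origin 188.16666666666666 75.83333333333333
```

View pics/a3.png

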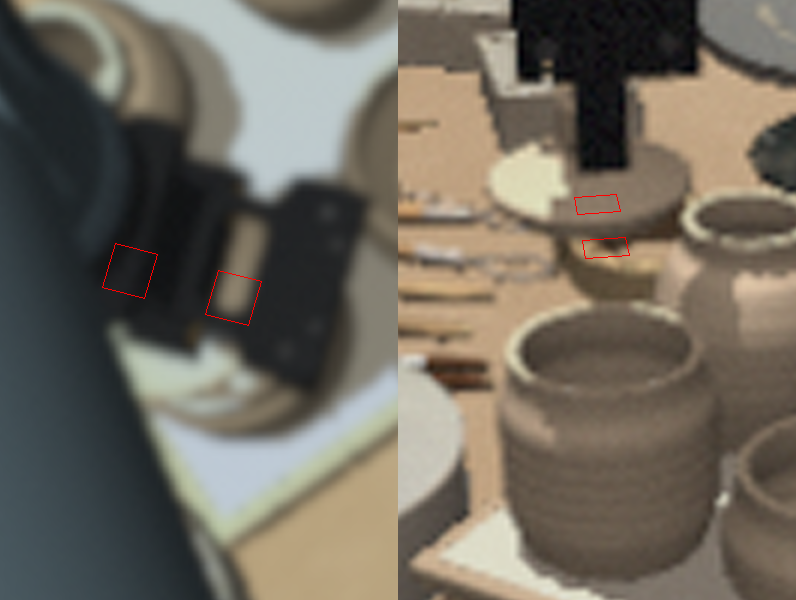

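The lid hangs level above the straight jar. In the crop its flange spans x 490–690 and the mouth 505–708. I'll measure the offset in the scene view.

```bash
cat > held.py <<'E'
import sys; from fit import *
np.set_printoptions(precision=4,suppress=True)
n=sys.argv[1]; s=state(); T=np.array(s['position']); p=eyes.read_camera('scene'); G=grad(p)
z=T[2]-.0076+float(sys.argv[2] if len(sys.argv)>2 else 0)
h,ri,ro=JAR[n]
for b in ((0,0,0),(.004,.009,0)):
    c0=np.r_[T[:2]+b[:2],z+.0115]
    x,v=fit([p],[G],c0,[(LID[n],-.0015),(LID[n],.0015)],False,.008); print('lid in scene',x,'score',v,'TCP',T)
b={'tall':(.6281,.2603),'round':(.5534,.351),'straight':(.4583,.2833),'squat':(.5317,.1854)}[n]
c0=np.r_[np.array(b)+[.005,.010],.03+h]
j,v=fit([p],[G],c0,[(ri,0),(ro,-.003)],False,.008); print('jar in scene',j,v,'move TCP by',j-x,'->',T[:2]+j-x,'top says',b)
E
python3 held.py straight
```

```text
lid in scene [0.4605 0.29  ] score 57.35353803068435 TCP [0.4601 0.2822 0.2003]
lid in scene [0.4605 0.29  ] score 57.35358891333635 TCP [0.4601 0.2822 0.2003]
jar in scene [0.4606 0.2908] 40.11672568984247 move TCP by [0.0002 0.0008] -> [0.4603 0.283 ] top says (0.4583, 0.2833)
```

The lid and jar agree to about 1 mm, so I'll lower it.

Call:
{"method": "apply_moves", "body": {"motion": [1, 0.7, 0.8, 20, 0, 0, 0, 1, 0, 0, 20, 0, 0, 0, 1, 0, 0, 15, 0, 0, 0, 1, 0, 0, 7, 0, 0, 0, 1, 0, 0, 3, 0, 0, 0, 1, 0, 0, 3, 0, 0, 0, 1, 0, 0, 2, 0, 0, 0, 1, 0, 0, 2, 0, 0, 0]}}

```text
t: 12.97
position: [0.4597, 0.2857, 0.1291]
tool_rot: [[-0.967, 0.253, 0.001], [0.253, 0.967, 0.001], [-0.001, 0.001, -1.0]]
force: [0.8, 0.7, 0.2]
finger_gap: 0.289
grasp_force: 15.0
```

Call:
{"method": "apply_moves", "body": {"motion": [1, 0, 0, 2, 0, 0, 0, 1, 0, 0, 1, 0, 0, 0, 1, 0, 0, 0, 0, 0, 0]}}

```text
t: 13.22
position: [0.4596, 0.2858, 0.1258]
tool_rot: [[-0.967, 0.253, 0.001], [0.253, 0.967, 0.001], [-0.001, 0.001, -1.0]]
force: [1.3, 0.2, 1.3]
finger_gap: 0.286
grasp_force: 15.0
```

Call:
{"method": "apply_moves", "body": {"motion": [1, 0, -1.5, 1, 0, 0, 0, 1, 0, 0, 1, 0, 0, 0, 1, 0, 0, 0, 0, 0, 0]}}

```text
t: 13.47
position: [0.4593, 0.2845, 0.1239]
tool_rot: [[-0.967, 0.253, 0.002], [0.253, 0.967, 0.001], [-0.001, 0.002, -1.0]]
force: [1.7, 0.7, 2.2]
finger_gap: 0.287
grasp_force: 15.0
```

Call:
{"method": "apply_moves", "body": {"motion": [1, 0, 0, 1, 0, 0, 0, 1, 0, 0, 0, 0, 0, 0]}}

```text
t: 13.63
position: [0.4599, 0.2848, 0.1232]
tool_rot: [[-0.967, 0.253, 0.003], [0.253, 0.967, 0.002], [-0.002, 0.002, -1.0]]
force: [2.2, 1.1, 5.7]
finger_gap: 0.289
grasp_force: 15.0
```

Call:
{"method": "apply_moves", "body": {"motion": [1, 0, 0, 0.8, 0, 0, 0, 1, 0, 0, 0, 0, 0, 0]}}

```text
t: 13.8
position: [0.4604, 0.2851, 0.1228]
tool_rot: [[-0.967, 0.253, 0.004], [0.253, 0.967, 0.002], [-0.003, 0.003, -1.0]]
force: [3.2, 0.5, 6.8]
finger_gap: 0.286
grasp_force: 15.0
```

It's seated at the expected height with 6.8 N. I'll release and retreat.

Call:
{"method": "apply_moves", "body": {"motion": [0, 0, 0, 0, 0, 0, 0, 0, 0, 0, 0, 0, 0, 0, -0.2, 0, 0, 0, 0, 0, 0, -0.2, 0, 0, 0, 0, 0, 0, -0.2, 0, 0, 0, 0, 0, 0, -0.2, 0, 0, -15, 0, 0, 0, -0.2, 0, 0, -30, 0, 0, 0, -0.2, 0, 0, -38, 0, 0, 0]}}

```text
t: 14.47
position: [0.4566, 0.2827, 0.2033]
tool_rot: [[-0.967, 0.253, -0.005], [0.253, 0.967, -0.004], [0.004, -0.005, -1.0]]
force: [1.1, 0.6, 0.5]
finger_gap: 0.601
grasp_force: 0.0
```

```bash
python3 plan.py 35 0.36,-0.226,0.21
```

```text
t 14.47 pos [0.4566 0.2827 0.2033] F [1.1 0.6 0.5] gap 52.9 0.0
[(15, [-2.3, -34.4, -0.3])]
```

```bash
python3 plan.py 33 0.49,0.03,0.20 0.357,-0.2277,0.13
```

```text
t 14.47 pos [0.4566 0.2827 0.2033] F [1.1 0.6 0.5] gap 52.9 0.0
[(8, [-12.0, -29.5, 0.5]), (10, [6.3, -28.3, 7.2])]
```

Call:
{"method": "apply_moves", "body": {"motion": [-0.5, -12, -29, 0, 0, 0, 0, -0.5, -12, -29, 0, 0, 0, 0, -0.5, -12, -29, 0, 0, 0, 0, -0.5, -12, -29, 0, 0, 0, 0, -0.5, -12, -29, 0, 0, 0, 0, -0.5, -12, -29, 0, 0, 0, 0, -0.5, -12, -29, 0, 0, 0, 0, -0.5, -12, -29, 0, 0, 0, 0]}}

```text
t: 15.13
position: [0.4924, 0.0337, 0.2045]
tool_rot: [[-0.967, 0.253, -0.0], [0.253, 0.967, 0.0], [0.0, -0.0, -1.0]]
force: [0.6, -0.0, -0.7]
finger_gap: 0.749
grasp_force: 0.0
```

Call:
{"method": "apply_moves", "body": {"motion": [-0.5, 6, -28, 6, 0, 0, 0, -0.5, 6, -28, 6, 0, 0, 0, -0.5, 6, -28, 6, 0, 0, 0, -0.5, 6, -28, 6, 0, 0, 0, -0.5, 6, -28, 6, 0, 0, 0, -0.5, 6, -28, 6, 0, 0, 0, -0.5, 6, -28, 6, 0, 0, 0, -0.5, 0, 0, 0, 0, 0, 0]}}

```text
t: 15.8
position: [0.3988, -0.148, 0.1617]
tool_rot: [[-0.966, 0.26, -0.003], [0.26, 0.966, -0.001], [0.003, -0.002, -1.0]]
force: [-0.2, 0.5, -0.0]
finger_gap: 0.749
grasp_force: 0.0
```

```bash
python3 plan.py 25 0.357,-0.2277,0.10
```

```text
t 15.8 pos [ 0.3988 -0.148   0.1617] F [-0.2  0.5 -0. ] gap 65.9 0.0
[(5, [3.9, -17.5, 12.4])]
```

Call:
{"method": "apply_moves", "body": {"motion": [-0.5, 4, -18, 12, 0, 0, 0, -0.5, 4, -18, 12, 0, 0, 0, -0.5, 4, -18, 12, 0, 0, 0, -0.5, 4, -18, 12, 0, 0, 0, -0.5, 4, -18, 12, 0, 0, 0, -0.5, 0, 0, 0, 0, 0, 0, -0.5, 0, 0, 0, 0, 0, 0, -0.5, 0, 0, 0, 0, 0, 0]}}

```text
t: 16.47
position: [0.3611, -0.225, 0.1029]
tool_rot: [[-0.968, 0.252, 0.0], [0.252, 0.968, 0.0], [-0.0, 0.0, -1.0]]
force: [0.5, 1.0, 0.4]
finger_gap: 0.75
grasp_force: 0.0
```

```bash
python3 plan.py 25 0.357,-0.2277,0.037
```

```text
t 16.47 pos [ 0.3611 -0.225   0.1029] F [0.5 1.  0.4] gap 66.0 0.0
[(3, [1.1, -1.2, 22.0])]
```

Call:
{"method": "apply_moves", "body": {"motion": [-0.5, 3.3, -3.6, 0, 0, 0, 0, -0.5, 0, 0, 18, 0, 0, 0, -0.5, 0, 0, 18, 0, 0, 0, -0.5, 0, 0, 15, 0, 0, 0, -0.5, 0, 0, 9, 0, 0, 0, -0.5, 0, 0, 5, 0, 0, 0, -0.5, 0, 0, 1, 0, 0, 0, -0.5, 0, 0, 0, 0, 0, 0]}}

```text
t: 17.13
position: [0.3566, -0.2283, 0.0369]
tool_rot: [[-0.968, 0.253, 0.0], [0.253, 0.968, -0.0], [-0.0, 0.0, -1.0]]
force: [-0.2, 0.0, -0.2]
finger_gap: 0.754
grasp_force: 0.0
```

```bash
python3 plan.py 25 0.357,-0.2277,0.0372
```

```text
t 17.13 pos [ 0.3566 -0.2283  0.0369] F [-0.2  0.  -0.2] gap 66.3 0.0
[(1, [-0.2, 0.7, -0.3])]
```

Call:
{"method": "apply_moves", "body": {"motion": [1, 0, 0, 0, 0, 0, 0, 1, 0, 0, 0, 0, 0, 0, 1, 0, 0, 0, 0, 0, 0, 1, 0, 0, 0, 0, 0, 0, 1, 0, 0, 0, 0, 0, 0, 1, 0, 0, 0, 0, 0, 0, 1, 0, 0, 0, 0, 0, 0, 1, 0, 0, 0, 0, 0, 0], "force": 18}}

```text
t: 17.8
position: [0.3564, -0.2282, 0.0367]
tool_rot: [[-0.967, 0.253, 0.0], [0.253, 0.967, 0.0], [-0.0, 0.0, -1.0]]
force: [-0.7, 1.6, 2.8]
finger_gap: 0.286
grasp_force: 18.0
```

Call:
{"method": "apply_moves", "body": {"motion": [1, 0, 0, 0, 0, 0, 0, 1, 0, 0, -15, 0, 0, 0, 1, 0, 0, -30, 0, 0, 0, 1, 0, 0, -38, 0, 0, 0, 1, 0, 0, -38, 0, 0, 0, 1, 0, 0, -20, 0, 0, 0, 1, 0, 0, 0, 0, 0, 0, 1, 0, 0, 0, 0, 0, 0]}}

```text
t: 18.47
position: [0.3568, -0.2285, 0.178]
tool_rot: [[-0.968, 0.253, 0.002], [0.253, 0.968, -0.001], [-0.002, 0.0, -1.0]]
force: [-0.1, 1.0, -1.4]
finger_gap: 0.284
grasp_force: 18.0
```

```bash
python3 plan.py 30 0.49,0.0,0.18 0.533,0.185,0.18
```

```text
t 18.47 pos [ 0.3568 -0.2285  0.178 ] F [-0.1  1.  -1.4] gap 25.0 18.00041723996401
[(9, [-7.9, 28.3, -0.2]), (7, [0.7, 27.1, -0.0])]
```

Call:
{"method": "apply_moves", "body": {"motion": [1, -8, 28, 0, 0, 0, 0, 1, -8, 28, 0, 0, 0, 0, 1, -8, 28, 0, 0, 0, 0, 1, -8, 28, 0, 0, 0, 0, 1, -8, 28, 0, 0, 0, 0, 1, -8, 28, 0, 0, 0, 0, 1, -8, 28, 0, 0, 0, 0, 1, -8, 28, 0, 0, 0, 0]}}

```text
t: 19.13
position: [0.4739, -0.0266, 0.1753]
tool_rot: [[-0.967, 0.253, -0.004], [0.253, 0.967, -0.0], [0.004, -0.001, -1.0]]
force: [1.3, 0.6, -2.0]
finger_gap: 0.286
grasp_force: 18.0
```

Call:
{"method": "apply_moves", "body": {"motion": [1, -8, 28, 0, 0, 0, 0, 1, 0, 27, 0, 0, 0, 0, 1, 0, 27, 0, 0, 0, 0, 1, 0, 27, 0, 0, 0, 0, 1, 0, 27, 0, 0, 0, 0, 1, 0, 20, 0, 0, 0, 0, 1, 0, 0, 0, 0, 0, 0, 1, 0, 0, 0, 0, 0, 0]}}

```text
t: 19.8
position: [0.5208, 0.1216, 0.1752]
tool_rot: [[-0.968, 0.251, -0.004], [0.251, 0.968, -0.001], [0.003, -0.002, -1.0]]
force: [0.4, -1.1, -1.5]
finger_gap: 0.288
grasp_force: 18.0
```

```bash
python3 plan.py 25 0.532,0.1857,0.175
```

```text
t 19.8 pos [0.5208 0.1216 0.1752] F [ 0.4 -1.1 -1.5] gap 25.4 18.000028152018785
[(3, [1.7, 21.6, 0.0])]
```

Call:
{"method": "apply_moves", "body": {"motion": [1, 2, 22, 0, 0, 0, 0, 1, 2, 22, 0, 0, 0, 0, 1, 1, 20, 0, 0, 0, 0, 1, 0, 0, 0, 0, 0, 0, 1, 0, 0, 0, 0, 0, 0, 1, 0, 0, 0, 0, 0, 0]}}

```text
t: 20.3
position: [0.5329, 0.1819, 0.1766]
tool_rot: [[-0.967, 0.255, -0.002], [0.255, 0.967, -0.002], [0.001, -0.002, -1.0]]
force: [-0.2, -0.1, -1.3]
finger_gap: 0.286
grasp_force: 18.0
```

```bash
python3 held.py squat .0009;python3 plan.py 25 0.532,0.1857,0.13
```

```text
lid in scene [0.5365 0.1887] score 48.335448059560576 TCP [0.5329 0.1819 0.1766]
lid in scene [0.5366 0.1887] score 48.33548634014248 TCP [0.5329 0.1819 0.1766]
jar in scene [0.5362 0.2   ] 47.95660434667843 move TCP by [-0.0004  0.0112] -> [0.5325 0.1931] top says (0.5317, 0.1854)
t 20.35 pos [0.5331 0.1818 0.1768] F [ 1.2  0.1 -1.3] gap 25.1 17.9999185167253
[(2, [1.0, 1.8, 23.4])]
```

Call:
{"method": "apply_moves", "body": {"motion": [1, 1.3, 5, 0, 0, 0, 0, 1, 0, 0, 20, 0, 0, 0, 1, 0, 0, 20, 0, 0, 0, 1, 0, 0, 14, 0, 0, 0, 1, 0, 0, 8, 0, 0, 0, 1, 0, 0, 4, 0, 0, 0, 1, 0, 0, 2, 0, 0, 0, 1, 0, 0, 0, 0, 0, 0]}}

```text
t: 21.02
position: [0.5338, 0.1893, 0.1099]
tool_rot: [[-0.967, 0.253, 0.0], [0.253, 0.967, 0.0], [-0.0, 0.0, -1.0]]
force: [0.0, -0.8, -1.3]
finger_gap: 0.287
grasp_force: 18.0
```

Call:
{"method": "apply_moves", "body": {"motion": [1, 0, 0, 2, 0, 0, 0, 1, 0, 0, 0, 0, 0, 0]}}

```text
t: 21.18
position: [0.5339, 0.1895, 0.1081]
tool_rot: [[-0.967, 0.253, 0.001], [0.253, 0.967, 0.0], [-0.001, 0.001, -1.0]]
force: [-0.2, 0.7, -1.6]
finger_gap: 0.287
grasp_force: 18.0
```

Call:
{"method": "apply_moves", "body": {"motion": [1, 0.5, -2.2, 0, 0, 0, 0, 1, 0, 0, 0, 0, 0, 0, 1, 0, 0, 2, 0, 0, 0, 1, 0, 0, 2, 0, 0, 0, 1, 0, 0, 0, 0, 0, 0]}}

```text
t: 21.6
position: [0.5322, 0.1873, 0.1032]
tool_rot: [[-0.967, 0.253, -0.0], [0.253, 0.967, -0.0], [0.0, -0.0, -1.0]]
force: [0.7, -0.7, -0.4]
finger_gap: 0.284
grasp_force: 18.0
```

Call:
{"method": "apply_moves", "body": {"motion": [1, 0, 0, 1.5, 0, 0, 0, 1, 0, 0, 1.5, 0, 0, 0, 1, 0, 0, 0, 0, 0, 0]}}

```text
t: 21.85
position: [0.5323, 0.1873, 0.1003]
tool_rot: [[-0.967, 0.253, -0.0], [0.253, 0.967, -0.0], [0.0, -0.0, -1.0]]
force: [0.0, 0.4, -1.1]
finger_gap: 0.283
grasp_force: 18.0
```

Call:
{"method": "apply_moves", "body": {"motion": [1, 0, 0, 1, 0, 0, 0, 1, 0, 0, 0, 0, 0, 0]}}

```text
t: 22.02
position: [0.5325, 0.1874, 0.0995]
tool_rot: [[-0.967, 0.253, 0.0], [0.253, 0.967, -0.0], [-0.0, 0.0, -1.0]]
force: [-1.4, 0.1, -1.3]
finger_gap: 0.285
grasp_force: 18.0
```

Call:
{"method": "apply_moves", "body": {"motion": [1, 0, 0, 1, 0, 0, 0, 1, 0, 0, 0, 0, 0, 0]}}

```text
t: 22.18
position: [0.5327, 0.1874, 0.0988]
tool_rot: [[-0.967, 0.253, 0.0], [0.253, 0.967, 0.0], [-0.0, 0.0, -1.0]]
force: [-0.1, -0.9, 0.1]
finger_gap: 0.285
grasp_force: 18.0
```

Call:
{"method": "apply_moves", "body": {"motion": [1, 0, 0, 0.7, 0, 0, 0, 1, 0, 0, 0, 0, 0, 0]}}

```text
t: 22.35
position: [0.5327, 0.1874, 0.0987]
tool_rot: [[-0.967, 0.253, 0.0], [0.253, 0.967, 0.0], [-0.0, 0.0, -1.0]]
force: [-3.5, -0.4, 6.9]
finger_gap: 0.284
grasp_force: 18.0
```

Call:
{"method": "apply_moves", "body": {"motion": [1, 0, 0, 0.7, 0, 0, 0, 1, 0, 0, 0, 0, 0, 0]}}

```text
t: 22.52
position: [0.5327, 0.1875, 0.0986]
tool_rot: [[-0.967, 0.253, 0.0], [0.253, 0.967, 0.001], [-0.0, 0.001, -1.0]]
force: [-4.7, -1.9, 13.9]
finger_gap: 0.283
grasp_force: 18.0
```

It's seated within 0.1 mm of the predicted height. I'll release it and go for the round lid.

Call:
{"method": "apply_moves", "body": {"motion": [0, 0, 0, 0, 0, 0, 0, 0, 0, 0, 0, 0, 0, 0, -0.2, 0, 0, 0, 0, 0, 0, -0.2, 0, 0, 0, 0, 0, 0, -0.2, 0, 0, 0, 0, 0, 0, -0.4, 0, 0, -15, 0, 0, 0, -0.4, 0, 0, -30, 0, 0, 0, -0.4, 0, 0, -38, 0, 0, 0]}}

```text
t: 23.18
position: [0.5305, 0.1866, 0.1789]
tool_rot: [[-0.967, 0.253, -0.005], [0.253, 0.968, -0.002], [0.004, -0.004, -1.0]]
force: [0.6, 0.3, 0.2]
finger_gap: 0.696
grasp_force: 0.0
```

```bash
python3 plan.py 28 0.56,0.0,0.18 0.62,-0.193,0.11
python3 - <<'E'
from lid import *
p=eyes.read_camera('scene')
for n,c in (('round',(.6217,-.1844)),('tall',(.4254,-.3155)),('spare',(.4522,-.1554))): print(n,fitsil([p],np.r_[c,.03],LID[n],2))
q=dict(p)
E
```

```text
t 23.18 pos [0.5305 0.1866 0.1789] F [0.6 0.3 0.2] gap 61.3 0.0
[(7, [-10.8, -24.7, -0.1]), (8, [-13.4, -21.4, 8.8])]
round (array([ 0.6217, -0.1843]), np.float64(14.663795178457136))
tall (array([ 0.4254, -0.3154]), np.float64(14.091345341171575))
spare (array([ 0.4525, -0.1549]), np.float64(22.049283135763446))
```

Call:
{"method": "apply_moves", "body": {"motion": [-0.4, -11, -25, 0, 0, 0, 0, -0.4, -11, -25, 0, 0, 0, 0, -0.4, -11, -25, 0, 0, 0, 0, -0.4, -11, -25, 0, 0, 0, 0, -0.4, -11, -25, 0, 0, 0, 0, -0.4, -11, -25, 0, 0, 0, 0, -0.4, -11, -25, 0, 0, 0, 0, -0.4, -13, -21, 0, 0, 0, 0]}}

```text
t: 23.9
position: [0.5696, -0.0271, 0.1801]
tool_rot: [[-0.967, 0.254, -0.0], [0.254, 0.967, -0.0], [0.0, -0.0, -1.0]]
force: [-0.2, -0.2, -0.7]
finger_gap: 0.701
grasp_force: 0.0
```

Call:
{"method": "apply_moves", "body": {"motion": [-0.4, -13, -21, 0, 0, 0, 0, -0.4, -13, -21, 8, 0, 0, 0, -0.4, -13, -21, 8, 0, 0, 0, -0.4, -13, -21, 8, 0, 0, 0, -0.4, -13, -21, 8, 0, 0, 0, -0.4, -13, -21, 8, 0, 0, 0, -0.4, 0, 0, 0, 0, 0, 0, -0.4, 0, 0, 0, 0, 0, 0]}}

```text
t: 24.57
position: [0.613, -0.1683, 0.1394]
tool_rot: [[-0.967, 0.256, -0.001], [0.256, 0.967, -0.001], [0.001, -0.001, -1.0]]
force: [0.4, 0.5, -0.3]
finger_gap: 0.701
grasp_force: 0.0
```

```bash
python3 plan.py 25 0.6205,-0.1925,0.10
```

```text
t 24.57 pos [ 0.613  -0.1683  0.1394] F [ 0.4  0.5 -0.3] gap 61.6 0.0
[(2, [-6.7, -10.7, 19.7])]
```

Call:
{"method": "apply_moves", "body": {"motion": [-0.4, -7, -11, 18, 0, 0, 0, -0.4, -7, -11, 18, 0, 0, 0, -0.4, 0, 0, 0, 0, 0, 0, -0.4, 0, 0, 0, 0, 0, 0, -0.4, 0, 0, 0, 0, 0, 0]}}

```text
t: 24.98
position: [0.622, -0.1898, 0.105]
tool_rot: [[-0.968, 0.252, 0.001], [0.252, 0.968, 0.001], [-0.001, 0.001, -1.0]]
force: [0.0, 0.3, -0.0]
finger_gap: 0.696
grasp_force: 0.0
```

```bash
python3 plan.py 70 0.6205,-0.1925,0.0375
```

```text
t 24.98 pos [ 0.622  -0.1898  0.105 ] F [ 0.   0.3 -0. ] gap 61.2 0.0
[(1, [0.8, -3.0, 67.5])]
```

Call:
{"method": "apply_moves", "body": {"motion": [-0.4, 0.8, -3, 0, 0, 0, 0, -0.4, 0, 0, 18, 0, 0, 0, -0.4, 0, 0, 18, 0, 0, 0, -0.4, 0, 0, 15, 0, 0, 0, -0.4, 0, 0, 10, 0, 0, 0, -0.4, 0, 0, 5, 0, 0, 0, -0.4, 0, 0, 1, 0, 0, 0, -0.4, 0, 0, 0, 0, 0, 0]}}

```text
t: 25.65
position: [0.6202, -0.1942, 0.0375]
tool_rot: [[-0.967, 0.253, 0.0], [0.253, 0.967, -0.0], [-0.0, -0.0, -1.0]]
force: [-0.7, -0.2, -0.0]
finger_gap: 0.701
grasp_force: 0.0
```

Call:
{"method": "apply_moves", "body": {"motion": [1, 0, 0, 0, 0, 0, 0, 1, 0, 0, 0, 0, 0, 0, 1, 0, 0, 0, 0, 0, 0, 1, 0, 0, 0, 0, 0, 0, 1, 0, 0, 0, 0, 0, 0, 1, 0, 0, 0, 0, 0, 0, 1, 0, 0, 0, 0, 0, 0, 1, 0, 0, 0, 0, 0, 0]}}

```text
t: 26.32
position: [0.6202, -0.194, 0.0374]
tool_rot: [[-0.967, 0.253, 0.0], [0.253, 0.967, 0.0], [-0.0, 0.0, -1.0]]
force: [0.1, 0.4, 2.5]
finger_gap: 0.284
grasp_force: 18.0
```

```bash
python3 plan.py 70 0.6205,-0.1925,0.0375
```

```text
t 26.32 pos [ 0.6202 -0.194   0.0374] F [0.1 0.4 2.5] gap 25.0 17.99787724390626
[(1, [0.1, 1.6, -0.1])]
```

Call:
{"method": "apply_moves", "body": {"motion": [1, 0, 0, -15, 0, 0, 0, 1, 0, 0, -30, 0, 0, 0, 1, 0, 0, -38, 0, 0, 0, 1, 0, 0, -38, 0, 0, 0, 1, 0, 0, -38, 0, 0, 0, 1, 0, 0, -15, 0, 0, 0, 1, 0, 0, 0, 0, 0, 0, 1, 0, 0, 0, 0, 0, 0]}}

```text
t: 26.98
position: [0.6203, -0.1944, 0.2127]
tool_rot: [[-0.967, 0.253, 0.002], [0.253, 0.967, -0.0], [-0.002, 0.0, -1.0]]
force: [-0.4, 0.2, -0.8]
finger_gap: 0.281
grasp_force: 18.0
```

```bash
python3 plan.py 30 0.554,0.351,0.21
```

```text
t 26.98 pos [ 0.6203 -0.1944  0.2127] F [-0.4  0.2 -0.8] gap 24.7 17.999512050300837
[(19, [10.6, 26.9, 0.1])]
```

Call:
{"method": "apply_moves", "body": {"motion": [1, 11, 27, 0, 0, 0, 0, 1, 11, 27, 0, 0, 0, 0, 1, 11, 27, 0, 0, 0, 0, 1, 11, 27, 0, 0, 0, 0, 1, 11, 27, 0, 0, 0, 0, 1, 11, 27, 0, 0, 0, 0, 1, 11, 27, 0, 0, 0, 0, 1, 11, 27, 0, 0, 0, 0]}}

```text
t: 27.65
position: [0.5877, 0.0383, 0.2095]
tool_rot: [[-0.967, 0.253, -0.004], [0.253, 0.967, -0.001], [0.003, -0.001, -1.0]]
force: [0.4, 0.3, -0.4]
finger_gap: 0.285
grasp_force: 18.0
```

Call:
{"method": "apply_moves", "body": {"motion": [1, 11, 27, 0, 0, 0, 0, 1, 11, 27, 0, 0, 0, 0, 1, 11, 27, 0, 0, 0, 0, 1, 11, 27, 0, 0, 0, 0, 1, 11, 27, 0, 0, 0, 0, 1, 11, 27, 0, 0, 0, 0, 1, 11, 27, 0, 0, 0, 0, 1, 11, 27, 0, 0, 0, 0]}}

```text
t: 28.32
position: [0.5573, 0.269, 0.2093]
tool_rot: [[-0.967, 0.253, -0.003], [0.253, 0.967, -0.002], [0.003, -0.003, -1.0]]
force: [0.4, -0.1, 0.7]
finger_gap: 0.285
grasp_force: 18.0
```

```bash
python3 plan.py 30 0.554,0.351,0.21
```

```text
t 28.32 pos [0.5573 0.269  0.2093] F [ 0.4 -0.1  0.7] gap 25.1 17.99878992140293
[(3, [8.0, 26.2, -0.3])]
```

Call:
{"method": "apply_moves", "body": {"motion": [1, 7, 24, 0, 0, 0, 0, 1, 7, 24, 0, 0, 0, 0, 1, 6, 22, 0, 0, 0, 0, 1, 0, 0, 0, 0, 0, 0, 1, 0, 0, 0, 0, 0, 0, 1, 0, 0, 0, 0, 0, 0, 1, 0, 0, 0, 0, 0, 0, 1, 0, 0, 0, 0, 0, 0]}}

```text
t: 28.98
position: [0.5577, 0.3393, 0.2109]
tool_rot: [[-0.967, 0.255, -0.0], [0.255, 0.967, -0.001], [0.0, -0.001, -1.0]]
force: [-0.8, 0.4, -1.1]
finger_gap: 0.288
grasp_force: 18.0
```

```bash
python3 held.py round .0002;python3 plan.py 60 0.554,0.351,0.15
python3 - <<'E'
from fit import *
# jar fits from the first, unoccluded pictures, several part choices, scene & top
np.set_printoptions(precision=4,suppress=True)
for cam in ('top','scene'):
    p=dict(eyes.read_camera(cam)); p['color']=cv2.cvtColor(cv2.imread(f'pics/{cam}.png'),cv2.COLOR_BGR2RGB); G=grad(p)
    for n,(h,ri,ro) in JAR.items():
        b=np.array({'tall':(.6281,.2603),'round':(.5534,.351),'straight':(.4583,.2833),'squat':(.5317,.1854)}[n])+([0,0] if cam=='top' else [.004,.009])
        print(cam,n,*[fit([p],[G],np.r_[b,.03+h],pt,False,.008)[0] for pt in ([(ri,0)],[(ro,-.003)],[(ri,0),(ro,-.003)])])
E
```

```text
lid in scene [0.5608 0.3202] score 65.20459387297343 TCP [0.5577 0.3393 0.2109]
lid in scene [0.5596 0.3464] score 51.21495003582347 TCP [0.5577 0.3393 0.2109]
jar in scene [0.5664 0.3618] 54.81220108844357 move TCP by [0.0068 0.0155] -> [0.5645 0.3548] top says (0.5534, 0.351)
t 29.03 pos [0.5577 0.3397 0.2111] F [ 0.6 -0.2 -0.5] gap 24.9 18.000165279954672
[(2, [3.2, 5.0, 30.5])]
top tall [0.6286 0.2608] [0.6374 0.2566] [0.6281 0.2603]
top round [0.5555 0.3552] [0.5529 0.3486] [0.5534 0.3509]
top straight [0.4587 0.283 ] [0.4652 0.2851] [0.4583 0.2833]
top squat [0.532  0.1847] [0.5312 0.1867] [0.5318 0.1854]
scene tall [0.6237 0.2628] [0.6364 0.2759] [0.6352 0.2742]
scene round [0.5618 0.3623] [0.5506 0.3531] [0.5607 0.3607]
scene straight [0.4617 0.2925] [0.4631 0.2902] [0.4619 0.2911]
scene squat [0.5334 0.1834] [0.5313 0.1967] [0.5372 0.1959]
```

Run:
```python
from fit import *
rowsi=[]
for cam,off in (('top',(0,0)),('scene',(.002,.0075))):
    p=dict(eyes.read_camera(cam)); im=cv2.imread(f'pics/{cam}.png'); r=[]
    for n,c in (('round',(.556,.352)),('tall',(.630,.262))):
        h,ri,ro=JAR[n]; f=9; o=cv2.resize(im,None,fx=f,fy=f,interpolation=cv2.INTER_CUBIC); C=np.r_[np.array(c)+off,.03+h]
        for rr,dz,col in ((ri,0,(0,0,255)),(ro,-.003,(0,255,0))): cv2.polylines(o,[np.int32((proj(p,circ(C,rr,dz))+.5)*f)],True,col,1,cv2.LINE_AA)
        x,y=np.int32(proj(p,[C])[0]*f); r.append(o[y-150:y+150,x-200:x+200])
        # px per 5mm in x and y, for reading offsets
        print(cam,n,(proj(p,[C+[.005,0,0],C+[0,.005,0]])-proj(p,[C]))*f)
    rowsi.append(np.hstack(r))
cv2.imwrite('pics/rims.png',np.vstack(rowsi))
```

```text
top round [[  0.92474796 -17.60406053]
 [-17.62229664   0.24081839]]
top tall [[  0.72945467 -17.48384733]
 [-18.01974456   0.30784784]]
scene round [[14.98339904 -2.70151197]
 [-6.14320436 -6.32643332]]
scene tall [[15.10673066 -2.80295519]
 [-7.48194771 -6.66468477]]
```

View pics/rims.png

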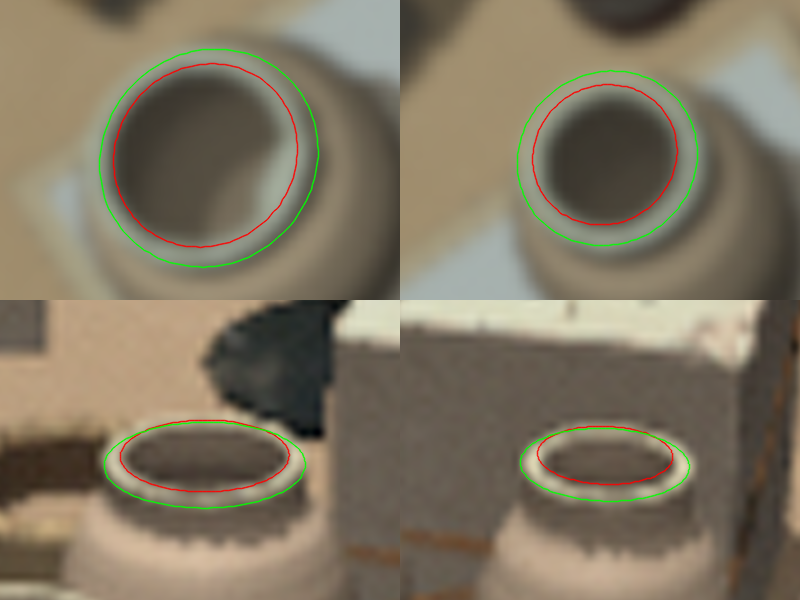

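In the top view the round rim sits about 5 px left and 4 px below the drawn circles, and the tall one about 2 px left and down. That refines the targets to round (0.5555, 0.3535) and tall (0.6295, 0.263).

```bash
python3 plan.py 80 0.5555,0.3535,0.15
```

```text
t 29.23 pos [0.5575 0.3407 0.2113] F [ 0.6 -0.2 -0.4] gap 24.9 18.000153489410877
[(1, [5.2, 11.8, 61.3])]
```

Call:
{"method": "apply_moves", "body": {"motion": [1, 2, 6, 0, 0, 0, 0, 1, 3, 6, 0, 0, 0, 0, 1, 0, 0, 15, 0, 0, 0, 1, 0, 0, 20, 0, 0, 0, 1, 0, 0, 15, 0, 0, 0, 1, 0, 0, 5, 0, 0, 0, 1, 0, 0, 0, 0, 0, 0, 1, 0, 0, 0, 0, 0, 0]}}

```text
t: 29.9
position: [0.5557, 0.3546, 0.1567]
tool_rot: [[-0.968, 0.253, 0.0], [0.253, 0.968, 0.0], [-0.0, 0.0, -1.0]]
force: [-0.8, 1.1, -1.0]
finger_gap: 0.284
grasp_force: 18.0
```

```bash
python3 plan.py 80 0.5555,0.3535,0.1374
```

```text
t 29.9 pos [0.5557 0.3546 0.1567] F [-0.8  1.1 -1. ] gap 25.0 18.000168353319168
[(1, [-0.1, -1.1, 19.3])]
```

Call:
{"method": "apply_moves", "body": {"motion": [1, 0, -1, 0, 0, 0, 0, 1, 0, 0, 4, 0, 0, 0, 1, 0, 0, 3, 0, 0, 0, 1, 0, 0, 2, 0, 0, 0, 1, 0, 0, 2, 0, 0, 0, 1, 0, 0, 0, 0, 0, 0]}}

```text
t: 30.4
position: [0.5554, 0.353, 0.145]
tool_rot: [[-0.967, 0.253, 0.0], [0.253, 0.967, 0.0], [-0.0, 0.0, -1.0]]
force: [0.7, 0.5, 0.8]
finger_gap: 0.282
grasp_force: 18.0
```

Call:
{"method": "apply_moves", "body": {"motion": [1, 0, 0, 1.5, 0, 0, 0, 1, 0, 0, 1.5, 0, 0, 0, 1, 0, 0, 0, 0, 0, 0]}}

```text
t: 30.65
position: [0.5555, 0.353, 0.1421]
tool_rot: [[-0.967, 0.253, 0.0], [0.253, 0.967, 0.0], [-0.0, 0.0, -1.0]]
force: [0.6, 1.0, -1.4]
finger_gap: 0.286
grasp_force: 18.0
```

Call:
{"method": "apply_moves", "body": {"motion": [1, 0, 0, 1.5, 0, 0, 0, 1, 0, 0, 1, 0, 0, 0, 1, 0, 0, 0, 0, 0, 0]}}

```text
t: 30.9
position: [0.5552, 0.3529, 0.1395]
tool_rot: [[-0.967, 0.253, -0.0], [0.253, 0.967, -0.0], [0.0, -0.0, -1.0]]
force: [0.1, -0.8, 0.1]
finger_gap: 0.289
grasp_force: 18.0
```

Call:
{"method": "apply_moves", "body": {"motion": [1, 0, 0, 1, 0, 0, 0, 1, 0, 0, 0.6, 0, 0, 0, 1, 0, 0, 0, 0, 0, 0]}}

```text
t: 31.15
position: [0.5554, 0.353, 0.1381]
tool_rot: [[-0.967, 0.253, 0.0], [0.253, 0.967, 0.0], [-0.0, 0.0, -1.0]]
force: [1.2, 0.1, 0.4]
finger_gap: 0.282
grasp_force: 18.0
```

Call:
{"method": "apply_moves", "body": {"motion": [1, 0, 0, 0.7, 0, 0, 0, 1, 0, 0, 0, 0, 0, 0]}}

```text
t: 31.32
position: [0.5557, 0.3532, 0.1377]
tool_rot: [[-0.967, 0.253, 0.001], [0.253, 0.967, 0.001], [-0.001, 0.001, -1.0]]
force: [0.7, -0.3, 2.3]
finger_gap: 0.287
grasp_force: 18.0
```

Call:
{"method": "apply_moves", "body": {"motion": [1, 0, 0, 0.6, 0, 0, 0, 1, 0, 0, 0, 0, 0, 0]}}

```text
t: 31.48
position: [0.5561, 0.3533, 0.1376]
tool_rot: [[-0.967, 0.253, 0.002], [0.253, 0.967, 0.001], [-0.001, 0.001, -1.0]]
force: [1.0, 0.3, 5.0]
finger_gap: 0.287
grasp_force: 18.0
```

It's seated, so I'll release it and fetch the tall jar's lid.

Call:
{"method": "apply_moves", "body": {"motion": [0, 0, 0, 0, 0, 0, 0, 0, 0, 0, 0, 0, 0, 0, -0.2, 0, 0, 0, 0, 0, 0, -0.2, 0, 0, 0, 0, 0, 0, -0.2, 0, 0, 0, 0, 0, 0, -0.2, 0, 0, -15, 0, 0, 0, -0.2, 0, 0, -30, 0, 0, 0, -0.4, 0, 0, -30, 0, 0, 0]}}

```text
t: 32.15
position: [0.5542, 0.3523, 0.2113]
tool_rot: [[-0.967, 0.253, -0.003], [0.253, 0.967, -0.002], [0.002, -0.003, -1.0]]
force: [0.8, 2.0, 0.6]
finger_gap: 0.652
grasp_force: 0.0
```

```bash
python3 plan.py 28 0.55,-0.02,0.2 0.423,-0.3245,0.11
```

```text
t 32.15 pos [0.5542 0.3523 0.2113] F [0.8 2.  0.6] gap 57.4 0.0
[(14, [-6.4, -25.8, 0.9]), (13, [3.5, -25.1, 7.0])]
```

Call:
{"method": "apply_moves", "body": {"motion": [-0.4, -7, -27, 0, 0, 0, 0, -0.4, -7, -27, 0, 0, 0, 0, -0.4, -7, -27, 0, 0, 0, 0, -0.4, -7, -27, 0, 0, 0, 0, -0.4, -7, -27, 0, 0, 0, 0, -0.4, -7, -27, 0, 0, 0, 0, -0.4, -7, -27, 0, 0, 0, 0, -0.4, -7, -27, 0, 0, 0, 0]}}

```text
t: 32.82
position: [0.5545, 0.1285, 0.2118]
tool_rot: [[-0.967, 0.253, -0.0], [0.253, 0.967, 0.0], [0.0, -0.0, -1.0]]
force: [0.6, 0.4, -0.2]
finger_gap: 0.698
grasp_force: 0.0
```

Call:
{"method": "apply_moves", "body": {"motion": [-0.4, -7, -27, 0, 0, 0, 0, -0.4, -7, -27, 0, 0, 0, 0, -0.4, -7, -27, 0, 0, 0, 0, -0.4, -7, -27, 0, 0, 0, 0, -0.4, -7, -27, 0, 0, 0, 0, -0.4, 3, -25, 5, 0, 0, 0, -0.4, 3, -25, 5, 0, 0, 0, -0.4, 3, -25, 5, 0, 0, 0]}}

```text
t: 33.48
position: [0.5262, -0.081, 0.1966]
tool_rot: [[-0.967, 0.253, -0.0], [0.253, 0.967, 0.0], [0.0, 0.0, -1.0]]
force: [0.1, 1.1, -0.8]
finger_gap: 0.705
grasp_force: 0.0
```

Call:
{"method": "apply_moves", "body": {"motion": [-0.4, 3, -25, 6, 0, 0, 0, -0.4, 3, -25, 6, 0, 0, 0, -0.4, 3, -25, 6, 0, 0, 0, -0.4, 3, -25, 6, 0, 0, 0, -0.4, 3, -25, 6, 0, 0, 0, -0.4, 3, -25, 6, 0, 0, 0, -0.4, 3, -25, 6, 0, 0, 0, -0.4, 0, 0, 0, 0, 0, 0]}}

```text
t: 34.15
position: [0.4589, -0.2489, 0.1541]
tool_rot: [[-0.966, 0.26, -0.002], [0.26, 0.966, -0.002], [0.002, -0.003, -1.0]]
force: [-0.7, 0.1, -0.0]
finger_gap: 0.699
grasp_force: 0.0
```

```bash
python3 plan.py 28 0.423,-0.3245,0.105
```

```text
t 34.15 pos [ 0.4589 -0.2489  0.1541] F [-0.7  0.1 -0. ] gap 61.5 0.0
[(4, [3.7, -20.6, 12.3])]
```

Call:
{"method": "apply_moves", "body": {"motion": [-0.4, 3.7, -20.6, 12, 0, 0, 0, -0.4, 3.7, -20.6, 12, 0, 0, 0, -0.4, 3.7, -20.6, 12, 0, 0, 0, -0.4, 3.7, -20.6, 12, 0, 0, 0, -0.4, 0, 0, 0, 0, 0, 0, -0.4, 0, 0, 0, 0, 0, 0, -0.4, 0, 0, 0, 0, 0, 0]}}

```text
t: 34.73
position: [0.4278, -0.3189, 0.107]
tool_rot: [[-0.968, 0.252, 0.0], [0.252, 0.968, 0.001], [-0.0, 0.001, -1.0]]
force: [-0.3, 0.3, -0.7]
finger_gap: 0.703
grasp_force: 0.0
```

```bash
python3 plan.py 70 0.423,-0.3245,0.0375
```

```text
t 34.73 pos [ 0.4278 -0.3189  0.107 ] F [-0.3  0.3 -0.7] gap 61.9 0.0
[(1, [3.3, -6.7, 69.5])]
```

Call:
{"method": "apply_moves", "body": {"motion": [-0.4, 3.3, -6.5, 0, 0, 0, 0, -0.4, 0, 0, 18, 0, 0, 0, -0.4, 0, 0, 18, 0, 0, 0, -0.4, 0, 0, 14, 0, 0, 0, -0.4, 0, 0, 9, 0, 0, 0, -0.4, 0, 0, 6, 0, 0, 0, -0.4, 0, 0, 4, 0, 0, 0, -0.4, 0, 0, 0, 0, 0, 0]}}

```text
t: 35.4
position: [0.4223, -0.3251, 0.0376]
tool_rot: [[-0.968, 0.253, -0.0], [0.253, 0.968, 0.0], [0.0, 0.0, -1.0]]
force: [-0.5, -0.3, 0.6]
finger_gap: 0.699
grasp_force: 0.0
```

```bash
python3 plan.py 70 0.423,-0.3245,0.0375
```

```text
t 35.4 pos [ 0.4223 -0.3251  0.0376] F [-0.5 -0.3  0.6] gap 61.5 0.0
[(1, [-0.5, 0.7, 0.1])]
```

Call:
{"method": "apply_moves", "body": {"motion": [1, 0, 0, 0, 0, 0, 0, 1, 0, 0, 0, 0, 0, 0, 1, 0, 0, 0, 0, 0, 0, 1, 0, 0, 0, 0, 0, 0, 1, 0, 0, 0, 0, 0, 0, 1, 0, 0, 0, 0, 0, 0, 1, 0, 0, 0, 0, 0, 0, 1, 0, 0, 0, 0, 0, 0]}}

```text
t: 36.07
position: [0.4224, -0.3253, 0.038]
tool_rot: [[-0.967, 0.253, 0.0], [0.253, 0.967, -0.0], [-0.0, 0.0, -1.0]]
force: [-0.6, 1.0, 1.3]
finger_gap: 0.293
grasp_force: 17.6
```

Call:
{"method": "apply_moves", "body": {"motion": [1, 0, 0, -15, 0, 0, 0, 1, 0, 0, -30, 0, 0, 0, 1, 0, 0, -38, 0, 0, 0, 1, 0, 0, -38, 0, 0, 0, 1, 0, 0, -38, 0, 0, 0, 1, 0, 0, -35, 0, 0, 0, 1, 0, 0, 0, 0, 0, 0, 1, 0, 0, 0, 0, 0, 0]}}

```text
t: 36.73
position: [0.4232, -0.326, 0.2336]
tool_rot: [[-0.967, 0.253, 0.004], [0.253, 0.967, -0.002], [-0.004, -0.001, -1.0]]
force: [0.6, 0.3, -1.3]
finger_gap: 0.291
grasp_force: 17.7
```

```bash
python3 plan.py 28 0.56,-0.02,0.235 0.6295,0.263,0.235
```

```text
t 36.73 pos [ 0.4232 -0.326   0.2336] F [ 0.6  0.3 -1.3] gap 25.6 17.669182019890286
[(12, [-4.6, 27.6, -0.1]), (11, [0.4, 26.5, -0.0])]
```

Call:
{"method": "apply_moves", "body": {"motion": [1, -4.6, 27.6, 0, 0, 0, 0, 1, -4.6, 27.6, 0, 0, 0, 0, 1, -4.6, 27.6, 0, 0, 0, 0, 1, -4.6, 27.6, 0, 0, 0, 0, 1, -4.6, 27.6, 0, 0, 0, 0, 1, -4.6, 27.6, 0, 0, 0, 0, 1, -4.6, 27.6, 0, 0, 0, 0, 1, -4.6, 27.6, 0, 0, 0, 0]}}

```text
t: 37.4
position: [0.5128, -0.1194, 0.2298]
tool_rot: [[-0.967, 0.253, -0.003], [0.253, 0.967, 0.0], [0.003, -0.0, -1.0]]
force: [-0.4, -0.1, -0.2]
finger_gap: 0.289
grasp_force: 17.7
```

Call:
{"method": "apply_moves", "body": {"motion": [1, -4.6, 27.6, 0, 0, 0, 0, 1, -4.6, 27.6, 0, 0, 0, 0, 1, -4.6, 27.6, 0, 0, 0, 0, 1, -4.6, 27.6, 0, 0, 0, 0, 1, 0, 27, 0, 0, 0, 0, 1, 0, 27, 0, 0, 0, 0, 1, 0, 27, 0, 0, 0, 0, 1, 0, 27, 0, 0, 0, 0]}}

```text
t: 38.07
position: [0.5856, 0.0867, 0.2294]
tool_rot: [[-0.967, 0.253, -0.004], [0.253, 0.967, -0.001], [0.003, -0.002, -1.0]]
force: [0.7, -1.0, -0.6]
finger_gap: 0.291
grasp_force: 17.7
```

Call:
{"method": "apply_moves", "body": {"motion": [1, 0, 27, 0, 0, 0, 0, 1, 0, 27, 0, 0, 0, 0, 1, 0, 27, 0, 0, 0, 0, 1, 0, 27, 0, 0, 0, 0, 1, 0, 27, 0, 0, 0, 0, 1, 0, 20, 0, 0, 0, 0, 1, 0, 0, 0, 0, 0, 0, 1, 0, 0, 0, 0, 0, 0]}}

```text
t: 38.73
position: [0.6247, 0.2364, 0.2292]
tool_rot: [[-0.968, 0.251, -0.004], [0.251, 0.968, -0.001], [0.003, -0.002, -1.0]]
force: [0.1, -0.8, -1.0]
finger_gap: 0.289
grasp_force: 17.7
```

```bash
python3 plan.py 25 0.6295,0.263,0.235
```

```text
t 38.73 pos [0.6247 0.2364 0.2292] F [ 0.1 -0.8 -1. ] gap 25.5 17.66593753185589
[(2, [1.0, 13.5, -2.9])]
```

Call:
{"method": "apply_moves", "body": {"motion": [1, 1, 13, 0, 0, 0, 0, 1, 1, 13, 0, 0, 0, 0, 1, 0, 0, 0, 0, 0, 0, 1, 0, 0, 0, 0, 0, 0, 1, 0, 0, 0, 0, 0, 0, 1, 0, 0, 0, 0, 0, 0]}}

```text
t: 39.23
position: [0.6307, 0.2604, 0.2319]
tool_rot: [[-0.967, 0.254, 0.0], [0.254, 0.967, -0.001], [-0.0, -0.0, -1.0]]
force: [0.3, 0.1, -0.8]
finger_gap: 0.287
grasp_force: 17.7
```

```bash
python3 held.py tall -.0001; python3 plan.py 100 0.6295,0.263,0.1576
```

```text
lid in scene [0.6279 0.2557] score 70.61998880691252 TCP [0.6307 0.2604 0.2319]
lid in scene [0.628  0.2557] score 70.62018436121676 TCP [0.6307 0.2604 0.2319]
jar in scene [0.629  0.2702] 32.19486984133273 move TCP by [0.001  0.0145] -> [0.6318 0.2749] top says (0.6281, 0.2603)
t 39.28 pos [0.6308 0.2604 0.232 ] F [ 0.5 -0.2 -0.2] gap 25.2 17.663949368870817
[(1, [1.9, 2.2, 74.4])]
```

Run:
```python
from fit import *
s=state();T=np.array(s['position']);p=eyes.read_camera('scene');a=cv2.cvtColor(cv2.imread('pics/scene.png'),cv2.COLOR_BGR2RGB)
d=np.abs(p['color'].astype(int)-a).sum(2)
C=np.r_[T[:2]+[.002,.0075],T[2]-.0077+.0115]; u=proj(p,circ(C,.025)); print(u.min(0),u.max(0),u.mean(0))
l,t=int(u[:,0].min())-6,int(u[:,1].min())-6
for r in range(t,t+26): print(r,' '.join('%3d'%min(v,999) for v in d[r,l:l+44]))
print('cols from',l)
```

```text
[276.51470984  82.47375177] [296.00085789  89.85808451] [286.25645036  86.13452044]
76   5   2   9   8   6  10   5  13  10  12   4  13 130 164 124 220 302 335 302 325 322 306 310 328  93   8  12   7   3   8  13   7  11   4   4  11   8   9   5   8   3  11  12   3
77   3   4   6  16   3  11  14   5  13   6   0   4 139 135 146 224 296 305 318 354 322 326 327 320   1  14  10   2   8   4   4   3  10  11  28   5   2  16  13   9   2   6   9   8
78   4  11   8  16   7   4   2   2   9   8   9   6 120 152 134 258 337 342 290 308 320 294 311 310   4   9  18  13  13   1   5   7   3  11   6   9  14   5   6  20  18   4   4   5
79  15   5   6   7   3   5   9  18  24   5   1   4 110 196 205 347 384 372 323 336 306 348 310 294  10   8   8   6   9   6  17   1   8   4   3  28  21   3  12   4  11  12   5   3
80  15   3  13  17   9  13  16   6  11   4  17  30 182 401 435 482 519 546 411 372 365 381 381 374  42   2   8   6   2   8  10   9   9   6  23   2   3   3   6   6  12   4  15   5
81  15   4  14  11  12   4  12  12  15  18 111 278 341 396 418 520 570 559 541 553 583 571 573 552 171   2   1  16   7  1
[... 2953 characters left out ...]
  6   6  20  13  23  12  12  14  16  13   7  17  10  18  12   7  12  18   9  12  22   9  13  12   9  12   5   6   3  10   8   8   4  11   3  12  10
99  12  18  13   8  14   7   2  12  12  17  13   9  11  12   2  15   7  11  14  13  13  14   7   5   7  15  13  24   6  10   6  22   4  16   8   6   2  10  11   9  13   4  21   9
100  11   6  19   3  13  14  14  13  12   6   8  10  12   1   7   7  11  13  14   3  20  10  11  17  10  11  13  10  14  16   6   7   9   4   2  11   5   6  23   3   9   5   4   8
101   1  17   1  10  11  10   8  19  19   9   3   2  10  13   5   6  17  18   5  14   7  11  10  15   3   5   5   9  11   9  22   6   9   3  12   7   7   8   4   6  15   7  10  11
cols from 270
```

The held lid's silhouette matches the prediction to about 0.2 px. I'll align it and lower it.

Call:
{"method": "apply_moves", "body": {"motion": [1, 1.5, 2, 0, 0, 0, 0, 1, 0, 0, 18, 0, 0, 0, 1, 0, 0, 18, 0, 0, 0, 1, 0, 0, 14, 0, 0, 0, 1, 0, 0, 5, 0, 0, 0, 1, 0, 0, 0, 0, 0, 0, 1, 0, 0, 0, 0, 0, 0]}}

```text
t: 39.92
position: [0.63, 0.2636, 0.1774]
tool_rot: [[-0.967, 0.253, 0.0], [0.253, 0.967, 0.0], [-0.0, 0.0, -1.0]]
force: [-0.2, -0.4, -0.6]
finger_gap: 0.29
grasp_force: 17.7
```

```bash
python3 plan.py 100 0.6295,0.263,0.1576
```

```text
t 39.92 pos [0.63   0.2636 0.1774] F [-0.2 -0.4 -0.6] gap 25.5 17.66335231543053
[(1, [0.3, -0.7, 19.8])]
```

Call:
{"method": "apply_moves", "body": {"motion": [1, 0.3, -0.7, 4, 0, 0, 0, 1, 0, 0, 3, 0, 0, 0, 1, 0, 0, 2, 0, 0, 0, 1, 0, 0, 2, 0, 0, 0, 1, 0, 0, 0, 0, 0, 0]}}

```text
t: 40.33
position: [0.629, 0.2629, 0.1655]
tool_rot: [[-0.967, 0.253, -0.0], [0.253, 0.967, -0.0], [0.0, -0.0, -1.0]]
force: [0.6, 0.4, -0.7]
finger_gap: 0.287
grasp_force: 17.7
```

Call:
{"method": "apply_moves", "body": {"motion": [1, 0, 0, 2, 0, 0, 0, 1, 0, 0, 1.5, 0, 0, 0, 1, 0, 0, 0, 0, 0, 0]}}

```text
t: 40.58
position: [0.6309, 0.2634, 0.1643]
tool_rot: [[-0.967, 0.253, 0.004], [0.253, 0.967, 0.002], [-0.003, 0.002, -1.0]]
force: [-0.4, -1.6, 6.8]
finger_gap: 0.292
grasp_force: 17.6
```

Call:
{"method": "apply_moves", "body": {"motion": [1, 0, 0, 1.5, 0, 0, 0, 1, 0, 0, 1.5, 0, 0, 0, 1, 0, 0, 0, 0, 0, 0]}}

```text
t: 40.83
position: [0.6323, 0.2642, 0.1634]
tool_rot: [[-0.967, 0.253, 0.007], [0.253, 0.967, 0.004], [-0.006, 0.005, -1.0]]
force: [-1.2, -1.0, 16.4]
finger_gap: 0.294
grasp_force: 19.2
```

Call:
{"method": "apply_moves", "body": {"motion": [1, 0, 0, 1, 0, 0, 0, 1, 0, 0, 0.6, 0, 0, 0, 1, 0, 0, 0, 0, 0, 0]}}

```text
t: 41.08
position: [0.633, 0.2648, 0.163]
tool_rot: [[-0.967, 0.253, 0.009], [0.253, 0.967, 0.005], [-0.007, 0.007, -1.0]]
force: [-0.8, -1.0, 20.9]
finger_gap: 0.293
grasp_force: 20.3
```

Contact came about 7 mm early, so the foot is touching the rim. I'll back off and check the alignment.

Call:
{"method": "apply_moves", "body": {"motion": [1, 0, 0, -6, 0, 0, 0, 1, 0, 0, -8, 0, 0, 0, 1, 0, 0, 0, 0, 0, 0, 1, 0, 0, 0, 0, 0, 0]}}

```text
t: 41.42
position: [0.6292, 0.263, 0.1718]
tool_rot: [[-0.967, 0.253, 0.0], [0.253, 0.967, 0.0], [-0.0, 0.0, -1.0]]
force: [0.1, 0.0, -0.4]
finger_gap: 0.288
grasp_force: 17.6
```

Run:
```python
from fit import *
np.set_printoptions(precision=2,suppress=True,linewidth=200)
s=state();T=np.array(s['position']);print(T,s['finger_gap']*88)
p=eyes.read_camera('scene');a=cv2.cvtColor(cv2.imread('pics/scene.png'),cv2.COLOR_BGR2RGB)
C=np.r_[T[:2]+[.002,.0075],T[2]-.0077]
for nm,r,dz in (('flange',.025,.0115),('foot',.0145,0)):
    u=proj(p,circ(C,r,dz)); print(nm,u.min(0),u.max(0))
J=np.array([.6315,.2705,.16]); u=proj(p,circ(J,.025,-.003)); v=proj(p,circ(J,.02,0));print('rim out',u.min(0),u.max(0),'in',v.min(0),v.max(0))
# jar body moved? phase correlation of tall jar's body, first picture vs now
l,t=266,130
print(cv2.phaseCorrelate(np.float64(cv2.cvtColor(a,7)[t:t+36,l:l+36]),np.float64(cv2.cvtColor(p['color'],7)[t:t+36,l:l+36])))
o=[cv2.resize(cv2.cvtColor(im[85:165,245:325],4),(398,398),interpolation=cv2.INTER_CUBIC) for im in (a,p['color'])]
for k in (0,1):
  for X,r,z,col in ((J,.025,-.003,(0,255,0)),(J,.02,0,(0,0,255)))+(((C,.025,.0115,(255,0,0)),(C,.0145,0,(255,0,0))) if k else ()):
    cv2.polylines(o[k],[np.int32((proj(p,circ(X,r,z))+.5-[245,85])*398/80)],True,col,1,cv2.LINE_AA)
cv2.imwrite('pics/tallchk.png',np.hstack(o))
```

```text
[0.63 0.26 0.17] 25.317709706993547
flange [275.05 103.63] [293.95 111.55]
foot [278.91 109.23] [289.81 113.88]
rim out [275.01 109.99] [293.74 118.07] in [276.91 109.75] [291.91 116.19]
((0.17769671446192703, -0.6152471423080286), 0.5441177519634067)
```

View pics/tallchk.png

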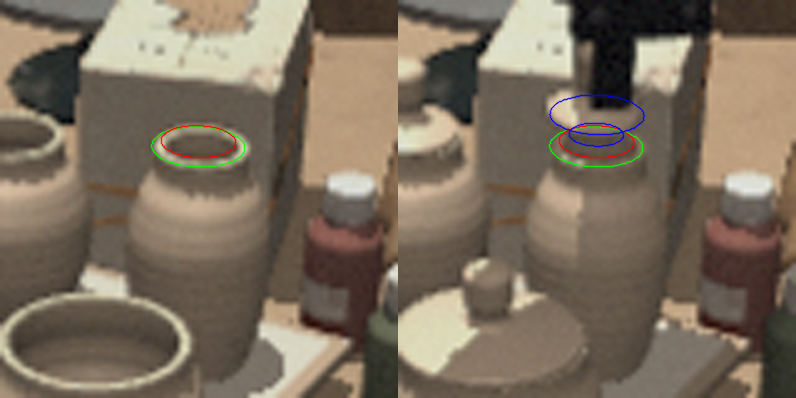

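That picture shows the rim and the held lid aligned sideways to about 1 mm, but this view says little about y. I'll touch again lightly and read the moment to see which side contacts.

Call:
{"method": "apply_moves", "body": {"motion": [1, 0, 0, 2, 0, 0, 0, 1, 0, 0, 0, 0, 0, 0, 1, 0, 0, 0, 0, 0, 0]}}

```text
t: 41.72
position: [0.6288, 0.2628, 0.169]
tool_rot: [[-0.967, 0.253, -0.001], [0.253, 0.967, -0.001], [0.001, -0.001, -1.0]]
force: [-0.9, -0.1, 0.2]
finger_gap: 0.291
grasp_force: 17.6
```

Run:
```python
from h import *
s=state();print(np.round(s['position'],4),np.round(s['force'],2),np.round(s['moment'],3))
```

```text
[0.6288 0.2628 0.169 ] [-0.93 -0.06  0.21] [ 0.006 -0.048 -0.01 ]
```

Call:
{"method": "apply_moves", "body": {"motion": [1, 0, 0, 3, 0, 0, 0, 1, 0, 0, 3, 0, 0, 0, 1, 0, 0, 0, 0, 0, 0, 1, 0, 0, 0, 0, 0, 0]}}

```text
t: 42.05
position: [0.63, 0.2629, 0.1645]
tool_rot: [[-0.967, 0.253, 0.002], [0.253, 0.967, 0.0], [-0.001, 0.001, -1.0]]
force: [0.2, 0.3, 4.8]
finger_gap: 0.291
grasp_force: 17.8
```

Run:
```python
from h import *
s=state();print(np.round(s['position'],4),np.round(s['force'],2),np.round(s['moment'],3))
```

```text
[0.63   0.2629 0.1645] [0.19 0.25 4.78] [-0.118 -0.024  0.017]
```

Call:
{"method": "apply_moves", "body": {"motion": [1, 0, 0, 1.5, 0, 0, 0, 1, 0, 0, 0, 0, 0, 0, 1, 0, 0, 0, 0, 0, 0]}}

```text
t: 42.3
position: [0.6307, 0.2634, 0.1641]
tool_rot: [[-0.967, 0.253, 0.003], [0.253, 0.967, 0.001], [-0.003, 0.002, -1.0]]
force: [-1.0, -0.3, 9.9]
finger_gap: 0.292
grasp_force: 18.5
```

Run:
```python
from h import *
for _ in range(5):
    s=state();print(np.round(s['position'],4),np.round(s['force'],2),np.round(s['moment'],3)); eyes.read_camera('scene')
```

```text
[0.6307 0.2634 0.1641] [-1.03 -0.35  9.89] [0.011 0.248 0.033]
[0.6306 0.2634 0.1641] [-0.28 -1.68  9.14] [-0.024  0.155 -0.003]
[0.6306 0.2634 0.1641] [-1.36 -0.57 10.25] [-0.026  0.165  0.046]
[0.6306 0.2634 0.1641] [-0.67 -0.85 10.6 ] [-0.02   0.257  0.024]
[0.6307 0.2633 0.1641] [-0.41 -2.27  9.34] [-0.043  0.177  0.011]
```

The moment and the sideways drift put the contact on the −x side. Together with the scene-only estimate (0.633, 0.267), that says shift toward +x and +y. I'll lift, shift and try again.

Call:
{"method": "apply_moves", "body": {"motion": [1, 0, 0, -4, 0, 0, 0, 1, 0, 0, -3, 0, 0, 0, 1, -2.5, 4.3, 0, 0, 0, 0, 1, 0, 0, 0, 0, 0, 0, 1, 0, 0, 3, 0, 0, 0, 1, 0, 0, 2, 0, 0, 0, 1, 0, 0, 0, 0, 0, 0]}}

```text
t: 43.13
position: [0.6335, 0.2673, 0.1653]
tool_rot: [[-0.968, 0.253, 0.002], [0.253, 0.968, 0.001], [-0.002, 0.002, -1.0]]
force: [-1.3, -0.6, 8.8]
finger_gap: 0.291
grasp_force: 17.6
```

Call:
{"method": "apply_moves", "body": {"motion": [1, 0, 0, 1.5, 0, 0, 0, 1, 0, 0, 1, 0, 0, 0, 1, 0, 0, 0, 0, 0, 0]}}

```text
t: 43.38
position: [0.6349, 0.2681, 0.165]
tool_rot: [[-0.968, 0.253, 0.005], [0.253, 0.968, 0.003], [-0.004, 0.005, -1.0]]
force: [-3.1, -0.1, 16.3]
finger_gap: 0.294
grasp_force: 18.3
```

Run:
```python
from h import *
F=[];M=[]
for _ in range(5):
    s=state();F.append(s['force']);M.append(s['moment']); p=eyes.read_camera('scene')
print(np.round(s['position'],4),np.mean(F,0).round(2),np.mean(M,0).round(3))
a=cv2.cvtColor(cv2.imread('pics/scene.png'),cv2.COLOR_BGR2RGB);g=lambda i:cv2.cvtColor(i,7).astype(float)
# jar shift by matching body texture/edges: left/right silhouette rows of the tall jar
for r in (128,134,140,146): print(r,g(a)[r,266:304].astype(int),g(p['color'])[r,266:304].astype(int),sep='\n')
```

```text
[0.6348 0.268  0.165 ] [-2.16  0.03 16.37] [0.207 0.398 0.042]
128
[ 92  90  85  86  92 114 127 136 130 133 137 141 148 152 154 158 160 163
 166 165 165 158 156 152 148 143 136 133 121 115 109 107  97  68  68  66
  66  75]
[ 97  96  88  87  89 112 130 137 137 140 144 146 148 150 153 119 115 120
 121 122 124 119 118 118 111 113 111 109 100 101  94  93  88  67  64  68
  66  81]
134
[ 96  96  92  93  80  88  97 107 114 123 124 126 123 127 125 123 126 123
 123 126 125 125 120 120 114 116 114 112 111 103  95  85  75  64  66  76
  84  84]
[ 99  99 100  99  83  88 101 104 113 119 127 133 131 134 111 107 109 109
 114 111 110 107 110 108 108 105 106 103 100  99  90  91  77  72  67  80
  85  88]
140
[183 175 165 168 112  78  73  77  86  90  90  85  84  85  86  88  86  89
  92  90  90  88  89  89  86  89  85  84  86  84  77  70  70  76  83  86
  89  88]
[120 103 137 167 130  91  80  82  82  86  92  93  96  92  91  92  92  90
  91  92  91  91  90  87  90  94  88  89  89  81  77  75  68  78  85  90
  88  89]
146
[ 92  90  90  96  98 115 122 133 165 188 170 121  90  84  82  86  86  89
  86  86  86  85  87  88  84  84  86  83  81  75  72  67 150 163 156 155
 153 152]
[ 85 119 134 139 120 112 109 109 111 108 105 110  96  90  89  89  91  91
  88  89  95  91  90  92  91  92  90  88  83  79  74  71 155 169 162 158
 156 160]
```

The early contact has a better explanation. My free-height fit put the tall jar's rim at 0.167 instead of 0.160, which matches contact 7 mm early, so the lid was already seated at the first spot. With the rim at 0.167 the mouth centre comes out near (0.6275, 0.261). I'll check that height in the first pictures before redoing it.

Call:
{"method": "apply_moves", "body": {"motion": [1, 0, 0, -3, 0, 0, 0, 1, 0, 0, -6, 0, 0, 0, 1, 0, 0, -8, 0, 0, 0, 1, 0, 0, 0, 0, 0, 0, 1, 0, 0, 0, 0, 0, 0]}}

```text
t: 44.05
position: [0.6329, 0.2665, 0.179]
tool_rot: [[-0.967, 0.253, 0.001], [0.253, 0.967, 0.0], [-0.0, 0.0, -1.0]]
force: [-0.3, 0.2, -0.4]
finger_gap: 0.289
grasp_force: 17.6
```

```bash
python3 plan.py 80 0.6275,0.261,0.165
python3 - <<'E'
from fit import *
np.set_printoptions(precision=4,suppress=True)
P=[]
for cam in ('top','scene'):
    p=dict(eyes.read_camera(cam)); p['color']=cv2.cvtColor(cv2.imread(f'pics/{cam}.png'),cv2.COLOR_BGR2RGB); P.append(p)
G=[grad(p) for p in P]
for n,(h,ri,ro) in JAR.items():
    b=np.array({'tall':(.6281,.2603),'round':(.554,.352),'straight':(.4583,.2833),'squat':(.5317,.1854)}[n])
    print(n,'xy per z offset',*[(dz,*np.round(fit(P,G,np.r_[b,.03+h+dz],[(ri,0),(ro,-.003)],False,.008)[0],4),round(float(fit(P,G,np.r_[b,.03+h+dz],[(ri,0),(ro,-.003)],False,.008)[1]),1)) for dz in (-.004,0,.003,.006,.009)])
# is the jar where it was? now versus first, right/left body edges in the scene
p=eyes.read_camera('scene');g=lambda i:cv2.cvtColor(i,7).astype(float)
for (l,t,w,h) in ((262,132,44,30),(284,132,24,30)): print(cv2.phaseCorrelate(cv2.Laplacian(g(P[1]['color'])[t:t+h,l:l+w],-1),cv2.Laplacian(g(p['color'])[t:t+h,l:l+w],-1)))
E
```

```text
t 44.05 pos [0.6329 0.2665 0.179 ] F [-0.3  0.2 -0.4] gap 25.5 17.639090360607952
[(1, [3.9, -6.7, 14.0])]
tall xy per z offset (-0.004, np.float64(0.6294), np.float64(0.2617), 91.8) (0, np.float64(0.6282), np.float64(0.2604), 94.3) (0.003, np.float64(0.6274), np.float64(0.2595), 94.5) (0.006, np.float64(0.6268), np.float64(0.2588), 95.9) (0.009, np.float64(0.6242), np.float64(0.2531), 96.6)
round xy per z offset (-0.004, np.float64(0.5544), np.float64(0.3526), 99.5) (0, np.float64(0.5515), np.float64(0.3526), 104.0) (0.003, np.float64(0.5506), np.float64(0.3512), 103.7) (0.006, np.float64(0.5551), np.float64(0.3483), 104.5) (0.009, np.float64(0.5527), np.float64(0.3465), 102.5)
straight xy per z offset (-0.004, np.float64(0.4598), np.float64(0.2861), 106.9) (0, np.float64(0.4572), np.float64(0.2839), 112.0) (0.003, np.float64(0.4596), np.float64(0.2838), 112.3) (0.006, np.float64(0.4581), np.float64(0.2811), 113.0) (0.009, np.float64(0.4581), np.float64(0.279), 104.1)
squat xy per z offset (-0.004, np.float64(0.5331), np.float64(0.1874), 102.1) (0, np.float64(0.5311), np.float64(0.1857), 107.6) (0.003, np.float64(0.5316), np.float64(0.1844), 104.2) (0.006, np.float64(0.5317), np.float64(0.1854), 110.6) (0.009, np.float64(0.5305), np.float64(0.1829), 113.7)
((0.39248387742911817, -0.254056104184869), 0.5061304927071206)
((-0.030572710093903055, -0.6822229842653886), 0.70121078441632)
```

The height fit is inconclusive. Touching down midway between the two spots will decide it: if the lid is already seated, contact comes again at about 0.165.

Call:
{"method": "apply_moves", "body": {"motion": [1, 1.5, -2, 0, 0, 0, 0, 1, 0, 0, 6, 0, 0, 0, 1, 0, 0, 4, 0, 0, 0, 1, 0, 0, 2, 0, 0, 0, 1, 0, 0, 0, 0, 0, 0]}}

```text
t: 44.62
position: [0.6303, 0.2647, 0.1657]
tool_rot: [[-0.967, 0.253, -0.001], [0.253, 0.967, -0.001], [0.001, -0.001, -1.0]]
force: [0.3, -0.1, -0.1]
finger_gap: 0.287
grasp_force: 17.6
```

Call:
{"method": "apply_moves", "body": {"motion": [1, 0, 0, 1, 0, 0, 0, 1, 0, 0, 0, 0, 0, 0]}}

```text
t: 44.78
position: [0.6308, 0.2649, 0.1656]
tool_rot: [[-0.967, 0.253, -0.0], [0.253, 0.967, -0.0], [0.0, -0.0, -1.0]]
force: [-0.6, 0.0, 0.7]
finger_gap: 0.293
grasp_force: 17.6
```

Call:
{"method": "apply_moves", "body": {"motion": [1, 0, 0, 1, 0, 0, 0, 1, 0, 0, 0, 0, 0, 0]}}

```text
t: 44.95
position: [0.6311, 0.265, 0.1652]
tool_rot: [[-0.967, 0.253, 0.001], [0.253, 0.967, 0.0], [-0.001, 0.0, -1.0]]
force: [-0.1, -1.0, 1.3]
finger_gap: 0.292
grasp_force: 17.6
```

Call:
{"method": "apply_moves", "body": {"motion": [1, 0, 0, 1, 0, 0, 0, 1, 0, 0, 0, 0, 0, 0]}}

```text
t: 45.12
position: [0.6316, 0.2653, 0.1649]
tool_rot: [[-0.967, 0.253, 0.002], [0.253, 0.967, 0.001], [-0.002, 0.001, -1.0]]
force: [-0.5, -0.2, 5.1]
finger_gap: 0.291
grasp_force: 17.7
```

Run:
```python
from fit import *
s=state();T=np.array(s['position']);p=eyes.read_camera('scene');a=cv2.cvtColor(cv2.imread('pics/scene.png'),4)
C=np.r_[T[:2]+[.002,.0075],T[2]-.0077]
for nm,r,z in (('foot',.0145,0),('flange under',.025,.010),('flange top',.025,.013)):
    u=proj(p,circ(C,r,z)); print(nm,u.min(0).round(1),u.max(0).round(1))
ga=cv2.cvtColor(a,7);gn=cv2.cvtColor(p['color'],7)
print('cols 272..297');
for r in range(98,126): print(r,' '.join('%3d'%v for v in ga[r,272:298:1]),'|',' '.join('%3d'%v for v in gn[r,272:298:1]))
```

```text
foot [279.3 111.1] [290.1 115.8]
flange under [275.4 106. ] [294.2 114. ]
flange top [275.5 105. ] [294.3 112.9]
cols 272..297
98 214 215 213 211 214 215 214 210 203 190 208 210 210 210 211 210 208 210 210 212 212 212 213 198 187 195 | 216 219 218 219 219 218 217 217 119  85 100 117  61  17  21  16  18  10  18  18  28 206 218 202 194 203
99 174 180 183 190 195 201 204 206 212 211 212 213 214 211 211 211 210 210 211 208 213 207 202 178 168 182 | 181 184 189 194 198 205 210 211 134  79  83  98  48  19  10   7  22  23  22  21  50 199 207 184 173 192
100 106 113 119 130 135 148 155 161 170 175 175 176 174 177 180 185 197 208 209 210 204 195 181 173 194 193 | 112 116 118 134 142 153 160 164 127  81  78  84  31  23  20  14   8  14  18  19  65 189 188 178 196 200
101  95  95  92  93  95  92  91  95 103 102 101 101 104 109 123 129 151 161 167 172 165 165 153 159 185 201 |  97  95  96  99  97  97  99 100  89  80  80  84  35  23  16  19  13  18  14  20  53 164 158 160 188 208
102  90  93  95  94  93  94  94  91  88  88  90  92  92  97  99  98  97  94  95 101 109 112 118 131 138 172 |  96  98  
[... 4316 characters left out ...]
00  97  95  99  99  97  98  98  98 102 100  99 101  97  90
123  91 147 161 167 169 166 156 151 144 135 110  99 114 106 101 101  98 101 102 104 105 106 132 133 139 109 |  93 146 164 174 174 175 170 157 153 147 116 108 105 105 109 107 104 108 109 110 107 106 106 103  98  89
124  98 139 159 169 173 173 170 170 166 162 154 124 149 153 125 142 120 115 111 112 141 143 154 146 140 115 | 103 143 163 170 178 181 179 177 176 139 120 121 124 121 117 119 117 116 116 119 116 115 112 106 101  95
125 114 133 153 164 163 173 175 174 175 177 171 168 175 175 163 167 157 154 151 149 161 156 150 146 134 109 | 116 136 153 165 172 178 181 179 182 135 121 126 132 130 126 124 124 122 118 119 116 117 110 106 100  92
```

The numbers rule out a seated lid. The rim still shows below the flange on both sides, and the flange sits about 1.2 px left of the rim and too far back, so the lid is off toward −x and +y. That agrees with the contact moment. I'll lift and shift to about (0.6325, 0.2585).

Call:
{"method": "apply_moves", "body": {"motion": [1, 0, 0, -5, 0, 0, 0, 1, 0, 0, -8, 0, 0, 0, 1, -3.1, -5.9, 0, 0, 0, 0, 1, 0, 0, 0, 0, 0, 0, 1, 0, 0, 4, 0, 0, 0, 1, 0, 0, 3, 0, 0, 0, 1, 0, 0, 0, 0, 0, 0]}}

```text
t: 45.75
position: [0.6314, 0.2582, 0.1683]
tool_rot: [[-0.967, 0.253, -0.002], [0.253, 0.967, -0.001], [0.002, -0.001, -1.0]]
force: [-0.6, -0.6, -1.0]
finger_gap: 0.291
grasp_force: 17.6
```

```bash
python3 plan.py 80 0.6325,0.2585,0.1576
```

```text
t 45.75 pos [0.6314 0.2582 0.1683] F [-0.6 -0.6 -1. ] gap 25.6 17.64147112320643
[(1, [-1.0, 0.5, 10.7])]
```

Call:
{"method": "apply_moves", "body": {"motion": [1, 0, 0, 2, 0, 0, 0, 1, 0, 0, 1, 0, 0, 0, 1, 0, 0, 0, 0, 0, 0]}}

```text
t: 46.0
position: [0.632, 0.2585, 0.1663]
tool_rot: [[-0.968, 0.253, -0.001], [0.253, 0.968, -0.0], [0.0, -0.0, -1.0]]
force: [0.7, 0.3, -0.7]
finger_gap: 0.291
grasp_force: 17.6
```

Call:
{"method": "apply_moves", "body": {"motion": [1, 0, 0, 1, 0, 0, 0, 1, 0, 0, 1, 0, 0, 0, 1, 0, 0, 0, 0, 0, 0]}}

```text
t: 46.25
position: [0.6322, 0.2584, 0.1645]
tool_rot: [[-0.967, 0.253, -0.0], [0.253, 0.967, -0.0], [0.0, -0.0, -1.0]]
force: [-0.4, -0.0, -0.9]
finger_gap: 0.293
grasp_force: 17.6
```

No contact yet at 0.1645, so I'll keep lowering.

Call:
{"method": "apply_moves", "body": {"motion": [1, 0, 0, 1, 0, 0, 0, 1, 0, 0, 1, 0, 0, 0, 1, 0, 0, 0, 0, 0, 0]}}

```text
t: 46.5
position: [0.6322, 0.2584, 0.1625]
tool_rot: [[-0.967, 0.253, -0.0], [0.253, 0.967, -0.0], [0.0, -0.0, -1.0]]
force: [-0.4, 0.2, -0.1]
finger_gap: 0.288
grasp_force: 17.6
```

Call:
{"method": "apply_moves", "body": {"motion": [1, 0, 0, 1, 0, 0, 0, 1, 0, 0, 1, 0, 0, 0, 1, 0, 0, 0, 0, 0, 0]}}

```text
t: 46.75
position: [0.6322, 0.2584, 0.1605]
tool_rot: [[-0.967, 0.253, -0.0], [0.253, 0.967, -0.0], [0.0, -0.0, -1.0]]
force: [0.3, -0.3, -0.6]
finger_gap: 0.288
grasp_force: 17.6
```

Call:
{"method": "apply_moves", "body": {"motion": [1, 0, 0, 1, 0, 0, 0, 1, 0, 0, 0, 0, 0, 0]}}

```text
t: 46.92
position: [0.6322, 0.2584, 0.1596]
tool_rot: [[-0.967, 0.253, -0.0], [0.253, 0.967, -0.0], [0.0, -0.0, -1.0]]
force: [0.5, 0.3, -0.6]
finger_gap: 0.289
grasp_force: 17.6
```

The lid is going in freely.

Call:
{"method": "apply_moves", "body": {"motion": [1, 0, 0, 1, 0, 0, 0, 1, 0, 0, 0.6, 0, 0, 0, 1, 0, 0, 0, 0, 0, 0]}}

```text
t: 47.17
position: [0.6327, 0.2588, 0.1589]
tool_rot: [[-0.967, 0.253, 0.001], [0.253, 0.967, 0.001], [-0.001, 0.001, -1.0]]
force: [-1.3, -0.5, 3.9]
finger_gap: 0.289
grasp_force: 17.3
```

Call:
{"method": "apply_moves", "body": {"motion": [1, 0, 0, 0.7, 0, 0, 0, 1, 0, 0, 0, 0, 0, 0]}}

```text
t: 47.33
position: [0.6328, 0.2589, 0.1583]
tool_rot: [[-0.968, 0.253, 0.001], [0.253, 0.968, 0.001], [-0.001, 0.001, -1.0]]
force: [-1.2, 0.2, 5.7]
finger_gap: 0.29
grasp_force: 17.4
```

Call:
{"method": "apply_moves", "body": {"motion": [1, 0, 0, 0.6, 0, 0, 0, 1, 0, 0, 0, 0, 0, 0]}}

```text
t: 47.5
position: [0.633, 0.2591, 0.1579]
tool_rot: [[-0.968, 0.253, 0.002], [0.253, 0.968, 0.001], [-0.001, 0.002, -1.0]]
force: [-0.7, 1.5, 4.9]
finger_gap: 0.286
grasp_force: 17.5
```

Call:
{"method": "apply_moves", "body": {"motion": [1, -0.5, 0.5, 0.6, 0, 0, 0, 1, 0, 0, 0, 0, 0, 0]}}

```text
t: 47.67
position: [0.6336, 0.2595, 0.1574]
tool_rot: [[-0.968, 0.253, 0.002], [0.253, 0.968, 0.001], [-0.001, 0.002, -1.0]]
force: [-2.1, 0.7, 7.2]
finger_gap: 0.285
grasp_force: 17.6
```

Call:
{"method": "apply_moves", "body": {"motion": [1, 0, 0, 0.5, 0, 0, 0, 1, 0, 0, 0, 0, 0, 0]}}

```text
t: 47.83
position: [0.6337, 0.2595, 0.1572]
tool_rot: [[-0.968, 0.253, 0.002], [0.253, 0.968, 0.001], [-0.002, 0.002, -1.0]]
force: [-1.3, -0.2, 8.0]
finger_gap: 0.284
grasp_force: 17.6
```

It's seated at 0.1573 against 0.1576 predicted. I'll release it, lift and move clear.

Call:
{"method": "apply_moves", "body": {"motion": [0, 0, 0, 0, 0, 0, 0, 0, 0, 0, 0, 0, 0, 0, -0.2, 0, 0, 0, 0, 0, 0, -0.2, 0, 0, 0, 0, 0, 0, -0.2, 0, 0, 0, 0, 0, 0, -0.2, 0, 0, -15, 0, 0, 0, -0.2, 0, 0, -30, 0, 0, 0, -0.2, 0, 0, -38, 0, 0, 0]}}

```text
t: 48.5
position: [0.631, 0.2581, 0.2368]
tool_rot: [[-0.967, 0.253, -0.005], [0.253, 0.967, -0.003], [0.005, -0.004, -1.0]]
force: [0.6, 0.7, 1.2]
finger_gap: 0.602
grasp_force: 0.0
```

Call:
{"method": "apply_moves", "body": {"motion": [-0.2, 0, -32, -10, 0, 0, 0, -0.2, 0, -32, 0, 0, 0, 0, -0.2, 0, -32, 0, 0, 0, 0, -0.2, 0, -32, 0, 0, 0, 0, -0.2, 0, -32, 0, 0, 0, 0, -0.2, 0, -32, 0, 0, 0, 0, -0.2, 0, -32, 0, 0, 0, 0, -0.2, 0, -32, 0, 0, 0, 0]}}

```text
t: 49.17
position: [0.5675, 0.0096, 0.2488]
tool_rot: [[-0.967, 0.253, 0.0], [0.253, 0.967, 0.0], [-0.0, 0.0, -1.0]]
force: [0.5, 0.3, 0.0]
finger_gap: 0.598
grasp_force: 0.0
```

Call:
{"method": "apply_moves", "body": {"motion": [-0.2, 0, -32, 0, 0, 0, 0, -0.2, 0, -32, 0, 0, 0, 0, -0.2, 0, -32, 0, 0, 0, 0, -0.2, 0, -32, 0, 0, 0, 0, -0.2, 0, -32, 0, 0, 0, 0, -0.2, 0, 0, 0, 0, 0, 0, -0.2, 0, 0, 0, 0, 0, 0]}}

```text
t: 49.75
position: [0.5269, -0.1458, 0.2488]
tool_rot: [[-0.966, 0.257, 0.0], [0.257, 0.966, -0.001], [-0.0, -0.0, -1.0]]
force: [-0.0, 0.6, -0.8]
finger_gap: 0.601
grasp_force: 0.0
```

```bash
cat > chk.py <<'E'
from lid import *
P=[eyes.read_camera(c) for c in ('top','scene')]
A=[cv2.cvtColor(cv2.imread(f'pics/{c}.png'),4) for c in ('top','scene')]
save(P[1],'final_s');save(P[0],'final_t'); G=[grad(p) for p in P]
XY={'tall':(.6325,.259),'round':(.556,.353),'straight':(.460,.2845),'squat':(.5327,.1874)}
for n,c in XY.items():
    h=JAR[n][0]; z=.03+h
    r=[]
    for k in (0,1):
        c0=np.r_[np.array(c)+([0,0] if k==0 else [.002,.0075]),z+.0015]
        r+=[fit([P[k]],[G[k]],np.r_[c0[:2],z+d],[(LID[n],0),(LID[n],.003)],False,.006) for d in (0,.004,.008)]
    print(n,[(x.round(4).tolist(),round(float(v),1)) for x,v in r])
p=P[1]
for n,(x,y) in {'spare':(.4522,-.1554)}.items(): print(n,fitsil([p],np.r_[x,y,.03],LID[n],2))
for t in ('test_pot','spare_lid','tall_jar_lid','round_jar_lid','straight_jar_lid','squat_jar_lid'):
    print(t,[[(round(float(r['p']),2),list(map(int,r['rect']))) for r in spotter.regions_of(q,t)[:2]] for q in P])
# rows across the tall lid
g=cv2.cvtColor(p['color'],7); print(*[' '.join('%3d'%v for v in g[r,268:302]) for r in range(92,126)],sep='\n')
E
python3 chk.py
```

```text
tall [([0.6414, 0.2467], 41.2), ([0.6401, 0.2458], 41.0), ([0.643, 0.2326], 44.7), ([0.6305, 0.2654], 75.1), ([0.6266, 0.2578], 75.0), ([0.6229, 0.2501], 74.9)]
round [([0.5546, 0.3562], 37.5), ([0.5536, 0.355], 37.2), ([0.5528, 0.3539], 37.0), ([0.5545, 0.3608], 72.3), ([0.5514, 0.3527], 72.2), ([0.5483, 0.3448], 72.0)]
straight [([0.4605, 0.2868], 44.1), ([0.4601, 0.2858], 44.2), ([0.4597, 0.2848], 44.3), ([0.4606, 0.2926], 66.4), ([0.4581, 0.2846], 66.2), ([0.4555, 0.2769], 65.8)]
squat [([0.5322, 0.1888], 43.0), ([0.5314, 0.1884], 42.7), ([0.5308, 0.1879], 42.5), ([0.5364, 0.1971], 79.0), ([0.5337, 0.1911], 79.0), ([0.5304, 0.1846], 79.0)]
spare (array([ 0.4564, -0.1523]), np.float64(3.0428694101440783))
test_pot [[(0.32, [167, 150, 191, 169])], [(0.83, [310, 211, 336, 250]), (0.54, [228, 112, 260, 149])]]
spare_lid [[(0.64, [331, 223, 338, 250])], [(0.8, [279, 251, 318, 284])]]
tall_jar_lid [[(0.57, [169, 148, 189, 167])], [(0.71, [281, 99, 296, 116])]]
round_jar_lid [[(0.78, [129, 178, 152, 204])], [(0.64, [238, 97, 258, 112])]]
straight_jar_lid [[(0.75, [150, 214, 185, 249])],
[... 4007 characters left out ...]
 105 102  83  64  49
101 102 102  99  98 117 159 170 152 126 114  98  98  99  96  98  99 102  97  99  97  97  96  93  94  92  93  99 115 106 103  79  53  50
 96  98 100 102 101 149 173 179 170 160 147 130 120 114 104 101 105 101  99 101 101 102 101 100 101 106 105 103 107 104 104  79  50  54
 83  84  87  88 100 159 177 182 181 181 172 164 157 148 118 111 126 113 111 113 111 113 110 111 115 114 112 110 133 115 107  76  55  63
 94  91  92  92 111 151 175 183 186 186 187 187 181 176 167 133 162 165 134 154 132 123 120 123 120 117 114 109 145 122 107  78  53  68
100 100  98 102 119 146 164 174 183 187 188 189 188 187 191 180 190 189 176 180 174 167 164 163 159 157 121 129 138 120 105  86  75  72
```

I'll check the lids for tilt by comparing the knob's position over the flange with the geometry expected for a level, seated lid.

```bash
cat > tilt.py <<'E'
from lid import *
import sys
P=[eyes.read_camera(c) for c in ('top','scene')]
XY={'tall':(.6325,.259),'round':(.556,.353),'straight':(.460,.2845),'squat':(.5327,.1874)}
def model(p,c,a,R,parts):
    Rt=cv2.Rodrigues(np.r_[a,0.])[0]
    return [proj(p,circ(np.zeros(3),r,dz)@Rt.T+c) for r,dz in parts]
def run(n,k):
    p=P[k]; G=grad(p); h=JAR[n][0]; R=LID[n]; out=[]
    c0=np.r_[np.array(XY[n])+([0,0] if k==0 else [.002,.0075]),.03+h-.010]
    fl=[(R,.010),(R,.013)]; kn=[(.013,.040),(.013,.044)]
    def hull(us): return cv2.convexHull(np.float32(np.vstack(us)))[:,0]
    def f(x):
        c=c0+np.r_[x[:2],0]; t=x[2:]
        s=0
        for parts in (fl,[(.0105,.034),(.013,.038),(.013,.044),(.010,.049),(.005,.053)]):
            H=hull(model(p,c,t,R,parts)); 
            H=np.vstack([H,H[:1]]); d=np.r_[0,np.cumsum(np.linalg.norm(np.diff(H,axis=0),axis=1))]
            q=np.linspace(0,d[-1],100); u=np.c_[np.interp(q,d,H[:,0]),np.interp(q,d,H[:,1])]
            s+=np.clip(samp(G,u),0,60).mean()
        return -s
    best=None
    for dx in (-.003,0,.003):
      for dy in (-.006,0,.006):
        for t in ((0,0),(.06,0),(-.06,0),(0,.06),(0,-.06)):
          x0=np.r_[dx,dy,t]; r=minimize(f,x0,method='Nelder-Mead',options=dict(initial_simplex=np.vstack([x0]+[x0+e for e in np.diag([.002,.003,.03,.03])]),maxiter=300))
          if best is None or r.fun<best.fun: best=r
    flat=min((minimize(lambda v:f(np.r_[v,0,0]),[dx,dy],method='Nelder-Mead',options=dict(initial_simplex=[[dx,dy],[dx+.002,dy],[dx,dy+.003]])) for dx in (-.003,0,.003) for dy in (-.006,0,.006)),key=lambda r:r.fun)
    print(n,k,'xy',(c0[:2]+best.x[:2]).round(4),'tilt deg about x,y',np.degrees(best.x[2:]).round(1),round(-best.fun,1),'flat',(c0[:2]+flat.x).round(4),round(-flat.fun,1))
for n in XY: run(n,1)
E
python3 tilt.py
```

```text
tall 1 xy [0.6303 0.2651] tilt deg about x,y [-7.5 10.3] 66.7 flat [0.6281 0.2635] 59.0
round 1 xy [0.5593 0.3567] tilt deg about x,y [-9.7 -3.8] 75.3 flat [0.5562 0.3633] 72.4
straight 1 xy [0.46   0.2926] tilt deg about x,y [-3.4 -1.2] 77.5 flat [0.4599 0.2941] 76.8
squat 1 xy [0.5342 0.1946] tilt deg about x,y [-0.8 -0.7] 96.4 flat [0.5338 0.195 ] 95.9
```

Run:
```python
from lid import *
p=eyes.read_camera('scene'); g=cv2.cvtColor(p['color'],7)
for n,c in {'tall':(.6325,.2655),'round':(.5575,.3605),'straight':(.460,.2926),'squat':(.5342,.1950)}.items():
    h=JAR[n][0];C=np.r_[c,.02+h];a=proj(p,circ(C,LID[n],.0115));k=proj(p,circ(C,.013,.041))
    fc=(a[:,0].min()+a[:,0].max())/2;kc=(k[:,0].min()+k[:,0].max())/2
    print(n,'flange',a.min(0).round(1),a.max(0).round(1),'knob',k.min(0).round(1),k.max(0).round(1),'knob-flange col',round(kc-fc,2))
    for r in [int(round(k[:,1].mean()))+d for d in (-1,0,1,2)]: print('  knob row',r,int(k[:,0].min())-5,g[r,int(k[:,0].min())-5:int(k[:,0].max())+7])
    for r in [int(round(a[:,1].mean()))+d for d in (-1,0,1)]: print('  fl row',r,int(a[:,0].min())-4,g[r,int(a[:,0].min())-4:int(a[:,0].min())+5],int(a[:,0].max())-4,g[r,int(a[:,0].max())-4:int(a[:,0].max())+6])
```

```text
tall flange [276.2 109.1] [295.  117.2] knob [281.  100.7] [290.9 104.8] knob-flange col 0.38
  knob row 102 276 [104  98 101 100  95  85  93 127 144 160 164 168 157 143 128  97 118 123
 125 145 147]
  knob row 103 276 [100 101 101  98  97  85  89  92 100 108 115 121 112 100  92  84 101 100
 117 119 106]
  knob row 104 276 [ 99  99  98 101  98  92  90  89  93  94  97 102  97  98  88  85 100  97
 100  98  99]
  knob row 105 276 [ 99 102 102 100  94  90  85  89  91  95  98 100  95  91  89  80  97  97
  97  98 100]
  fl row 112 272 [101  99  97  98 114 188 204 211 214] 291 [180 180 196 192 136 102 100 102 104  72]
  fl row 113 272 [102  99  99  99 162 188 206 210 211] 291 [207 204 199 195 151 107 106 100 102  76]
  fl row 114 272 [100 102 100  97 187 165 174 204 211] 291 [207 202 202 183 126 103 101 102 104  77]
round flange [234.8 106.1] [257.1 115.5] knob [241.   98.9] [250.5 102.7] knob-flange col -0.18
  knob row 100 236 [176 178 179 179 160 143 153 170 191 195 191 171 150 123  79  55  62  62
  59  53  49]
  knob row 101 236 [177 178 175 177 160 113 100 123 132 137 131 125 105  83  
[... 1523 characters left out ...]
5 163 203 217 226 226 226 223 218 203 169 151 177
 123  87  81  87]
  knob row 141 252 [ 94  93  87  85  85  78 116 168 187 199 208 208 198 185 165 126 162 206
 136  89  85  84]
  knob row 142 252 [ 88  85  83  81  79 100  95 112 127 141 154 161 147 127 109  93 170 217
 166  99  84  89]
  knob row 143 252 [ 86 127 136 161 192 174 114  96  99 102 108 111 110 102  91  84 163 211
 186 126 107  91]
  fl row 151 239 [ 74  77  73  84 114 205 219 222 221] 277 [217 217 214 215 215 140  98  93  92  93]
  fl row 152 239 [ 75  75  81 108 138 207 221 221 220] 277 [218 216 215 216 212 187 111  91  87  88]
  fl row 153 239 [ 80  72  79 114 118 199 218 221 223] 277 [217 216 216 217 218 148 118  95  90  92]
```

Run:
```python
from fit import *
p=eyes.read_camera('scene'); g=cv2.cvtColor(p['color'],7); a=cv2.imread('pics/scene.png',0)
for n,c in (('round',(.558,.3595)),('straight',(.4617,.2915)),('tall',(.6315,.2685))):
    h,ri,ro=JAR[n];C=np.r_[c,.03+h]; u=proj(p,circ(C,ro,-.003)); print(n,'rim',u.min(0).round(1),u.max(0).round(1))
print('round cols 229..265: first | now')
for r in range(94,124): print(r,' '.join('%3d'%v for v in a[r,229:266]),'\n   ',' '.join('%3d'%v for v in g[r,229:266]))
```

```text
round rim [235.1 107.6] [257.4 117.2]
straight rim [205.6 126.6] [238.6 142. ]
tall rim [275.3 110.3] [294.1 118.4]
round cols 229..265: first | now
94 140 168 166 167 166 165 165 166 167 167 167 167 165 166 166 167 168 165 166 167 166 165 166 166 144 137 136  86  51  44  41  29  27  28 182 213 216 
    149 180 179 181 180 180 180 182 181 182 180 178 183 179 180 181 179 180 178 183 180 177 179 181 157 145 150  97  56  48  45  35  32  26 197 225 228
95 134 165 163 163 166 165 166 165 164 165 168 165 166 166 166 166 166 167 166 165 165 168 145 132  82  45  38  40  41  39  43  31  25 121 199 215 215 
    150 179 179 180 179 179 179 178 181 181 181 179 178 180 183 181 179 179 182 178 178 181 158 145  90  50  48  41  49  45  44  35  31 129 216 225 226
96 138 165 165 164 165 161 163 166 164 162 163 169 169 168 167 167 167 165 171 171 149 136  82  46  48  42  43  42  45  43  41  34 114 189 213 216 215 
    150 177 177 176 178 178 177 178 179 179 181 181 181 186 190 198 199 194 190 188 161 146  95  51  47  50  46  47  44  49  47  39 122 207 226 227 227
97 138 165 164 167 162 166 165 164 163 
[... 7492 characters left out ...]
74 141 129 129 127 127 125 123 126 125 127 161 170 179 180 165 151 134 114 103 106 103 100
122  80  82 111 138 145 153 165 175 182 187 189 189 188 189 185 176 183 187 177 173 180 171 166 163 171 173 168 161 151 137 127 122 106  89  82  83  82 
     83  88 123 147 159 167 179 189 196 202 203 204 189 200 203 192 187 153 176 151 172 182 180 177 173 185 185 176 163 148 140 129 114  98  89  92  92
123  79  80 120 134 144 150 152 159 167 173 178 184 184 188 189 189 193 191 188 188 183 183 176 174 168 162 154 141 136 131 124 115 103  95  89  84  86 
     90  89 129 147 152 163 168 173 180 188 191 197 200 201 204 206 208 194 199 187 196 198 193 188 184 176 168 155 148 142 135 122 113 104 100  94  93
```

All four lids check as level and home. The knob-to-flange offsets match a level lid, and each seat height agreed with prediction within about 0.4 mm. The spare lid and pot look undisturbed, and the gripper is clear.

```bash
python3 -c "
from cell import arm; print(arm.job_done())"
```

```text
the job is handed in; nothing more can be done
None
```

The job is handed in: all four lids are on their jars, measured level and home in the scene view (seat heights within about 0.4 mm of prediction); the spare lid and little pot were left on the board, and the tall lid needed a few light touches on its rim before it went in.

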